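# Rake the pins into the grooved tray

### The job

Three steel pins lie askew across the ridges of the grooved tray. Take the rake off its rest by its leaning wooden grip and comb it through the tray, across the grooves, until every pin lies flat in a groove; then stand the rake back on its rest as it stood and let go. Do not touch the pins with the gripper or arm, and leave the tin, the carton and the oil bottle where they are.

Things in the scene. Friction and masses are not known exactly. Their poses are not given: they have to be found in the camera images.
- pin_tray: low grey steel tray fixed to the bench, 224 x 168 mm, 40 mm high, with 8 straight parallel grooves between aluminium ridges. Origin: centre of its underside; x across the grooves (roughly to the robot's left), y along them, z up. Groove centre lines x = +-13, +-39, +-65, +-91 mm; inside x +-104, y +-70 mm. Groove floor z = 3, ridge crests z = 17 mm. End walls at x = +-108 mm are 37 mm high
- tray_rails (a point): tray's centre at the height of its rail tops, 40 mm over its underside, same axes as the tray. The walls at y = +-77 mm are rails along x, 14 mm wide, flat-topped. With the rake's skids on them its teeth pass 5 mm over the crests, 3 mm over seated pins, and push unseated pins, which line up with the bar and drop into the next free groove; combing to and fro gets stragglers
- pin_1: one of three alike steel round pins, 16 mm diameter, 120 mm long, 0.18 kg, lying askew (28 to 36 degrees off the groove direction) on the ridges, centre about 25 mm over the tray's underside; all within x = -86 to +78 mm of the tray frame. Seated in a groove, its centre is 11 and its top 19 mm over it. Origin: centre; x along its length. Starts rightmost as the robot sees it
- pin_2: one of three alike steel round pins, 16 mm diameter, 120 mm long, 0.18 kg, lying askew (28 to 36 degrees off the groove direction) on the ridges, centre about 25 mm over the tray's underside; all within x = -86 to +78 mm of the tray frame. Seated in a groove, its centre is 11 and its top 19 mm over it. Origin: centre; x along its length. Starts in the middle
- pin_3: one of three alike steel round pins, 16 mm diameter, 120 mm long, 0.18 kg, lying askew (28 to 36 degrees off the groove direction) on the ridges, centre about 25 mm over the tray's underside; all within x = -86 to +78 mm of the tray frame. Seated in a groove, its centre is 11 and its top 19 mm over it. Origin: centre; x along its length. Starts leftmost
- rake: loose rake, 0.28 kg: aluminium bar 170 mm long (along y, 14 x 14 mm) with five steel teeth, 8 mm diameter, at y = 0, +-27, +-54 mm, pointing down to z = -18 mm. At each end (y = +-77 mm) a flat skid 16 mm wide, x = -43 to +12 mm, underside z = 0, on which it stands stably on the rest or tray rails. Origin: between the skids' undersides below the bar; z up, +x away from the grip
- rake_grip (a point): centre of the rake's wooden grip (120 mm along y, 18 mm thick, 50 mm high), at x = -45, z = 75 mm in the rake frame, same axes. It stands on a 4 mm plate 60 mm wide and leans toward the rake's -x, 35 degrees from vertical (its height runs along (-sin 35, 0, cos 35)). Too wide to span along y: pinch it across its 18 mm thickness, fingers pointing down along the lean
- rake_rest: grey steel rest fixed to the bench: foot plate and two rails at y = +-77 mm, 14 mm wide, tops 40 mm above the bench, 4 mm lips at both ends of each (inner faces x = +-38 mm). The rake's skids stand on the rails, its grip leaning to the rest's -x (the robot's right). Origin: centre of its underside; z up
- rest_seat (a point): where the rake's origin is when it stands centred on the rest: x = 15.5, y = 0, z = 40 mm in the rest's frame, same axes. The rake starts within 5 mm and 0.03 rad of this. A tall red cabinet, from y = 0.43 to -0.07 m in the room, has its front at x = 0.59 m, only 15 to 40 mm beyond the far end of the rake; its door knob stands out further
- tin: bystander: open tin, 70 mm diameter, 75 mm high, left of the rest; origin centre of underside
- carton: bystander: small black carton, 62 x 69 x 56 mm, left of the rest; origin centre of underside
- oil: bystander: blue oil bottle, 66 mm diameter, 203 mm high, behind the tray, by the cabinet; origin centre of underside

How it is judged (in metres and radians):
On the way:
1. the rake's teeth are down inside the tray (x of rake in the frame of pin_tray between -0.104 and 0.104 m and z of rake in the frame of pin_tray below 0.05 m and y of rake in the frame of pin_tray between -0.03 and 0.03 m), for 0.2 s.
At the end, for the whole second after the job is handed in: Each pin is down in a groove (centre under 14.5 mm above the tray's underside, axis within 0.06 rad of the grooves, inside the tray); the rake stands still on its rest, same way round (within 20 mm horizontally and 6 mm in height of rest_seat, tilt under 0.1 rad, turned under 0.15 rad) (z of pin_1 in the frame of pin_tray between 0.005 and 0.0145 m and x of pin_1 in the frame of pin_tray between -0.104 and 0.104 m and y of pin_1 in the frame of pin_tray between -0.07 and 0.07 m and angle between the x axis of each of pin_1, pin_2, pin_3 and the y axis of pin_tray, either way round below 0.06 rad and linear speed of each of pin_1, pin_2, pin_3, rake below 0.02 m/s and z of pin_2 in the frame of pin_tray between 0.005 and 0.0145 m and x of pin_2 in the frame of pin_tray between -0.104 and 0.104 m and y of pin_2 in the frame of pin_tray between -0.07 and 0.07 m and z of pin_3 in the frame of pin_tray between 0.005 and 0.0145 m and x of pin_3 in the frame of pin_tray between -0.104 and 0.104 m and y of pin_3 in the frame of pin_tray between -0.07 and 0.07 m and horizontal distance between rake and rest_seat below 0.02 m and z of rake in the frame of rest_seat between -0.006 and 0.006 m and angle between rake's own z axis and vertical below 0.1 rad and angle between the y axis of rake and the y axis of rake_rest, either way round below 0.15 rad); the robot touches nothing.
It fails at once if the gripper or arm touches a pin (contact force between any of pin_1, pin_2, pin_3 and the fingers above 0.5 N or contact force between any of pin_1, pin_2, pin_3 and the arm above 0.5 N).
It fails at once if the tin, carton or oil bottle is moved more than 30 mm (distance of any of tin, carton, oil from where it was at the start of the episode above 0.03 m).
It also fails if it takes over 72 s, if anything falls off the work surface, if the arm or the gripper's body presses on something with over 40 N, if the wrist force passes 120 N, or if a joint passes its speed limit or range.

### The arm

A 6-joint arm with a two-finger parallel gripper is mounted at the origin on a cart in front of the work surface, level with it; the furniture and walls round the work are solid. World frame = base frame: x ahead of the robot, y to its left, z up, the work surface at z = 0. Lengths are in mm, angles in rad, forces in N, time in s.
With the tool pointing down it reaches from about 300 to 950 mm from the base axis. Payload 3.1 kg.
Tool frame: the origin (TCP) lies at the very end of the fingers, on their centre line; the grasp point (between the pads) lies 19 mm behind it; z points along the fingers, y is the line along which they close (so a half turn about z gives the same grasp; the last joint's range is limited). The gripper opens to 85 mm and grips with 20 to 120 N. Pads are 22 mm wide; open, the fingers measure 114 mm over their backs; the gripper's body (76 mm by 85 mm) begins 54 mm behind the grasp point. The pads swing forward as they close: fully open they stand 13 mm farther back than shut.
Start: joints at [-1.357, 0.308, 1.634, -0, 1.2, -0.07], TCP at [174.976, -600.013, 231.272] pointing down, gripper open.
Joint ranges: [-3.06, 3.06], [-0.79, 1.96], [0.05, 2.63], [-1.19, 4.34], [0.05, 2.64], [-2.94, 2.94]. Speed limits (rad/s): [2.79, 2.79, 3.14, 3.14, 3.14, 3.14].

### API

Orientations are given as a rotation vector (axis times angle).
In Python, from station import sensors, optics, workorder gives the robot as it stands. The module is installed in compiled form; this text tells all that it offers.
- The arm moves only by the tool play_rows, never from a script. Its argument "motion" is a list that holds one entry, the list of rows, each a list of 5 numbers: the closure, from 0 (fully open) to 1 (shut), then the shift along the tool's x, y, z in m, then the turn about the tool's z in degrees. In form: [[[fingers, dx, dy, dz, turn], ...]]. A call has 1 to 10 rows; each row shifts and turns the commanded pose from where the row before left it, along the tool's axes as they then stand; what a row does not reach is not made up. A row lasts 1/10 s, in which the tool goes at most 50 mm and 8.59 degrees, less where a joint would pass 70% of its speed; a pose out of reach is approached as far as the arm can. A call is refused whole if a number of a shift passes 0.05 or a number of a turn 8.59, either way. A call with a gripper value outside its range is refused whole. The fingers move at their own pace and stop on an object; "force" is the grip in N (left out, the last holds). Time passes only in rows, so rows that do not move let the fingers close. It gives the time, the measured TCP pose, the force, the opening and the grip force at its end, in the units of the state.
- sensors.read_state(): the state, without advancing time (a new reading comes with each control period).
- optics.read_camera(name): name is "scene" or "side" or "wrist"; returns (picture, depth): 400x640x3 uint8, red, green, blue; 400x640 float32, mm along the optical axis (not along the pixel's ray), 0 where there is no reading.
- optics.camera_info(name): a dict with "camera_matrix" (3x3 intrinsics, pixels), "world_from_camera" (4x4, takes a point from camera to world coordinates). Camera axes: x right, y down, z forward; pixel columns grow to the right and rows downward; lengths in mm; the calibration is good to about 2 mm. A picture is of the moment at which its call begins: read the wrist's pose just before it. camera_info takes no time and is no camera call; for the wrist camera it gives the pose at the moment of the call.
- workorder.job_done(): hands the job in; it is judged then, once.
The state is a dict: "t": time; "joint_positions": joint angles; "dq": joint speeds; "effort": joint torques, N m; "eef_pos": TCP position; "eef_rot": TCP orientation; "wrist_force": force on the tool from outside, world axes, zero at the start; "torque": the same for the moment, N m; "opening": opening from 0.0 (shut) to 1.0 (fully open); "gripper_force": force on a finger pad.
Only numpy, scipy, OpenCV 4.12 (cv2) and the standard library are available. Lean on these libraries where they do the work, as an engineer would, in place of code of your own. Each camera call takes 0.05 s, during which the arm holds its last target. There are 200 camera calls.

## Working session

There is one attempt and no reset: what is moved stays moved. The work goes in short steps, Python scripts to look and compute and a tool call to move; the robot and the scene stay as the last step left them, time stands still between calls to the robot, and variables do not carry over. Pictures are saved under pics/ and viewed, at most 10 in all, crops included, and the job is handed in when it is done.

Besides the shell and the picture viewer there is one more tool, called after "Call:" as name(argument=value, ...) on one line, values as JSON. play_rows: Moves the arm, as the interface text tells. Its arguments: {"type":"object","properties":{"motion":{"type":"array"},"force":{"type":"number"}},"required":["motion"]}

```bash
mkdir -p pics
cat > h.py <<'E'
import numpy as np, cv2, json
from station import sensors, optics, workorder
from scipy.spatial.transform import Rotation as R
def snap(n,tag):
    p,d=optics.read_camera(n); i=optics.camera_info(n)
    cv2.imwrite(f'pics/{tag}.png',p[:,:,::-1]); np.savez(f'{tag}.npz',p=p,d=d,K=i['camera_matrix'],T=i['world_from_camera'])
def cloud(tag):
    z=np.load(tag+'.npz'); K,T,d=z['K'],z['T'],z['d']
    v,u=np.mgrid[:400,:640]
    P=np.stack([(u-K[0,2])/K[0,0]*d,(v-K[1,2])/K[1,1]*d,d,np.ones_like(d)],-1)@T.T
    P=P[...,:3]; P[d==0]=np.nan
    return z['p'],P
E
python3 - <<'E'
from h import *
snap('scene','s0');snap('side','d0')
for t in('s0','d0'):
    print(np.load(t+'.npz')['T'].round(2).tolist())
a=cv2.imread('pics/s0.png');b=cv2.imread('pics/d0.png')
cv2.imwrite('pics/c0.png',cv2.resize(np.vstack([a,b]),(480*1,600)))
s=sensors.read_state();print(s['t'],s['eef_pos'],s['eef_rot'],R.from_rotvec(s['eef_rot']).as_matrix().round(3).tolist())
E
```

```text
[[0.86, -0.27, 0.43, -29.57], [-0.51, -0.43, 0.75, -1002.38], [-0.02, -0.86, -0.5, 822.73], [0.0, 0.0, 0.0, 1.0]]
[[0.98, 0.06, -0.17, 801.75], [0.18, -0.4, 0.9, -1078.34], [-0.01, -0.92, -0.4, 609.58], [0.0, 0.0, 0.0, 1.0]]
0.1 [ 174.83295066 -599.2820974   230.17921751] [-3.10795461e+00 -4.44028555e-01  2.27040266e-04] [[0.96, 0.28, -0.0], [0.28, -0.96, 0.002], [0.0, -0.002, -1.0]]
```

View pics/s0.png

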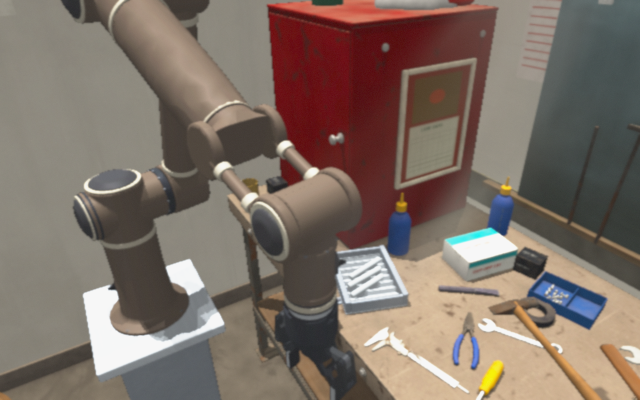

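View pics/d0.png

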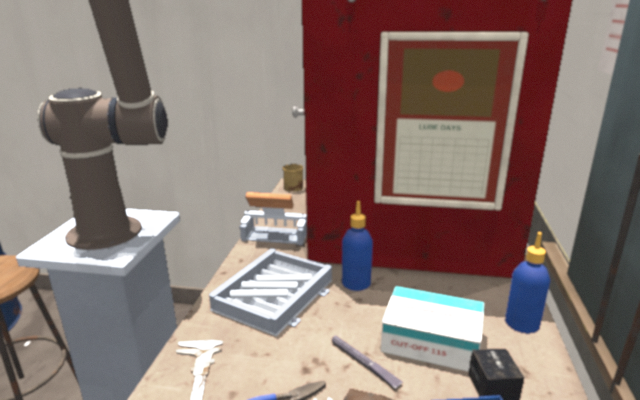

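The side view shows the tray around (272,290), the rake on its rest at (272,222) with its orange grip at (270,200), the tin at (292,175) and the cabinet edge at column 305. In the scene view, the arm hides the rake.

Run:
```python
from h import *
p,P=cloud('d0')
pts={'grip':(270,200),'gripL':(250,198),'gripR':(290,202),'tin':(292,178),'trayFL':(214,296),'trayFar':(275,254),'trayR':(330,268),'trayN':(275,326),'pin':(270,284),'knob':(297,112),'oil':(357,255)}
for k,(u,v) in pts.items(): print(k,P[v,u].round(0))
# red cabinet front
p2,P2=cloud('s0')
for k,(u,v) in {'traypins':(365,275),'tr1':(340,255),'tr2':(388,252),'tr3':(405,300),'cabfront':(300,120),'knob':(333,138),'tin':(250,184),'blk':(277,184)}.items(): print(k,P2[v,u].round(0))
c=cv2.imread('pics/d0.png')[150:340,190:400]; cv2.imwrite('pics/c1.png',cv2.resize(c,None,fx=3.1,fy=3.1,interpolation=cv2.INTER_CUBIC))
```

```text
grip [478.  18. 121.]
gripL [427.  14. 125.]
gripR [529.  23. 117.]
tin [454. 368.  49.]
trayFL [ 441. -298.   39.]
trayFar [517. -97.  31.]
trayR [ 659. -151.   39.]
trayN [ 584. -352.   23.]
pin [ 540. -226.   32.]
knob [566. -31. 362.]
oil [ 722. -179.   93.]
traypins [ 537. -224.   34.]
tr1 [ 531. -104.   30.]
tr2 [ 685. -139.    2.]
tr3 [ 577. -350.   21.]
cabfront [590. 234. 338.]
knob [558. -27. 370.]
tin [463. 432.  51.]
blk [546. 366.  57.]
```

View pics/c1.png

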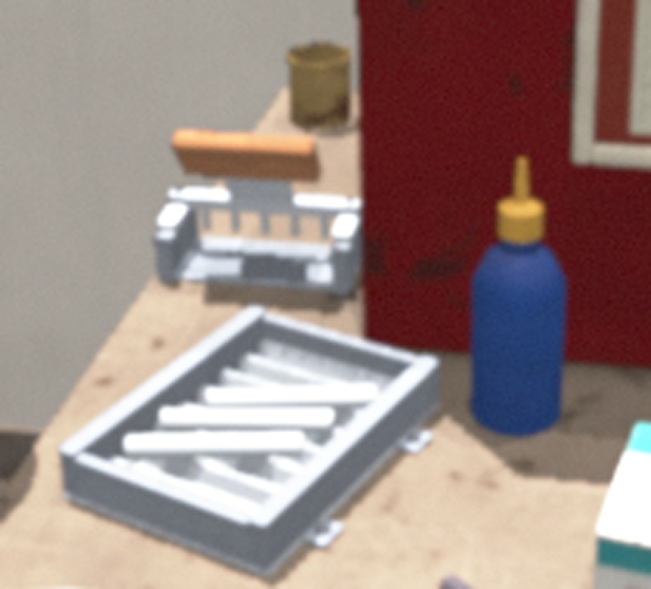

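Call:
play_rows(motion=[[[0,0,-0.05,0,0],[0,0,-0.05,0,0],[0,0,-0.05,0,0],[0,0,-0.05,0,0],[0,0,-0.05,0,0],[0,0,-0.05,0,0],[0,0,-0.03,0,0],[0,0,-0.03,0,0],[0,0,-0.03,0,0]]])

```text
t: 1.0
eef_pos: [65.5, -223.9, 230.7]
eef_rot: [-3.109, -0.445, 0.0]
wrist_force: [-0.3, -0.3, 1.0]
opening: 0.998
gripper_force: 0.0
```

```bash
cat > st.py <<'E'
from h import *
s=sensors.read_state()
print(s['t'],'q',np.round(s['joint_positions'],3),'p',s['eef_pos'].round(1),'wf',np.round(s['wrist_force'],1),'open',round(float(s['opening']),3),'gf',s['gripper_force'])
print(R.from_rotvec(s['eef_rot']).as_matrix().round(3).tolist())
E
python3 st.py
```

```text
1.0 q [-1.474 -0.6    2.418 -0.     1.325 -0.187] p [  65.5 -223.9  230.7] wf [-0.3 -0.3  1. ] open 0.998 gf 0.0
[[0.96, 0.28, -0.0], [0.28, -0.96, 0.001], [0.0, -0.001, -1.0]]
```

Call:
play_rows(motion=[[[0,0,-0.03,0,0],[0,0,-0.03,0,0],[0,0,-0.03,0,0],[0,0,0,0,0]]])

```text
t: 1.4
eef_pos: [48.3, -165.5, 224.6]
eef_rot: [-3.087, -0.44, 0.005]
wrist_force: [1.1, -0.9, -0.2]
opening: 1.002
gripper_force: 0.0
```

```bash
python3 st.py
```

```text
1.4 q [-1.531 -0.785  2.503 -0.006  1.447 -0.243] p [  48.3 -165.5  224.6] wf [ 1.1 -0.9 -0.2] open 1.002 gf 0.0
[[0.96, 0.279, -0.007], [0.279, -0.96, 0.023], [0.0, -0.024, -1.0]]
```

Run:
```python
from h import *
for t,px in (('d0',[(150,50),(250,50),(20,150),(20,30),(250,130)]),('s0',[(40,150),(240,100),(240,20),(100,330),(240,195),(320,5)])):
    p,P=cloud(t)
    for u,v in px: print(t,(u,v),P[v,u].round(0),p[v,u])
```

```text
d0 (150, 50) [-244.  847.  395.] [169 164 155]
d0 (250, 50) [187. 842. 399.] [170 164 156]
d0 (20, 150) [-985.  845.  -67.] [169 162 155]
d0 (20, 30) [-820.  836.  472.] [165 160 152]
d0 (250, 130) [165. 839.  74.] [168 164 155]
s0 (40, 150) [-183.  841.  194.] [142 139 128]
s0 (240, 100) [ 161. -449.  650.] [153 136 118]
s0 (240, 20) [643. 837. 573.] [138 135 125]
s0 (100, 330) [-127.  -18.    3.] [246 247 247]
s0 (240, 195) [ 108. -561.  575.] [131 114 101]
s0 (320, 5) [696. 269. 671.] [105  81  65]
```

Call:
play_rows(motion=[[[0,0,0.05,0,-8],[0,0,0.05,0,-8],[0,0,0.05,-0.03,-8],[0,0,0,-0.05,-8],[0,0,0,-0.05,-8],[0,0,0,-0.05,-8.4],[0,0,0,-0.05,-8.4],[0,0,0,-0.04,-8.4],[0,0,0,0,-8.4],[0,0,0,0,-8.4]]])

```text
t: 2.4
eef_pos: [108.3, -303.4, 490.7]
eef_rot: [-2.039, -2.372, -0.013]
wrist_force: [0.7, -1.0, -0.3]
opening: 1.0
gripper_force: 0.0
```

Call:
play_rows(motion=[[[0,0,0,0,-8.2],[0,0,0,0,-8.2],[0,0,0,0,-8.2],[0,0,0,0,-8.2],[0,0,0,0,-8.2],[0,0,0,0,-8.2],[0,0,0,0,-8.2],[0,0,0,0,-8.2],[0,0,0,0,-8.2],[0,0,0,0,-8.2]]])

```text
t: 3.4
eef_pos: [108.1, -302.6, 488.7]
eef_rot: [0.013, -3.136, -0.03]
wrist_force: [-0.6, 0.1, 0.7]
opening: 0.997
gripper_force: 0.0
```

```bash
python3 st.py
```

```text
3.4 q [-1.362e+00 -4.290e-01  1.829e+00 -2.000e-03  1.761e+00 -2.941e+00] p [ 108.1 -302.6  488.7] wf [-0.6  0.1  0.7] open 0.997 gf 0.0
[[-1.0, -0.008, -0.006], [-0.008, 1.0, 0.019], [0.005, 0.019, -1.0]]
```

Call:
play_rows(motion=[[[0,-0.03,0.035,0,0],[0,-0.03,0.035,0,0],[0,-0.03,0.035,0,0],[0,-0.03,0.035,0,0],[0,-0.03,0.035,0,0],[0,-0.03,0.035,0,0],[0,-0.03,0.035,0,0],[0,-0.03,0.035,0,0],[0,0,0.04,-0.02,0],[0,0.02,0.04,-0.02,0]]])

```text
t: 4.4
eef_pos: [328.0, 60.6, 534.2]
eef_rot: [0.009, -3.134, -0.037]
wrist_force: [1.2, 0.0, 0.4]
opening: 0.998
gripper_force: 0.0
```

Call:
play_rows(motion=[[[0,0.03,0.03,-0.02,0],[0,0.03,0.03,-0.02,0],[0,0.03,0.03,-0.02,0],[0,0.03,0.03,-0.02,0],[0,0.03,0.03,-0.02,0],[0,0.03,0.03,-0.02,0],[0,0.03,0.03,-0.02,0],[0,0.03,0.03,-0.02,0],[0,0.02,0.03,-0.02,0],[0,0.02,0.03,-0.02,0]]])

```text
t: 5.4
eef_pos: [44.2, 353.8, 745.1]
eef_rot: [0.011, -3.136, -0.043]
wrist_force: [1.6, 0.2, 0.3]
opening: 0.997
gripper_force: 0.0
```

```bash
python3 st.py
```

```text
5.4 q [ 1.313 -0.217  1.165  0.015  2.168 -0.256] p [ 44.2 353.8 745.1] wf [1.6 0.2 0.3] open 0.997 gf 0.0
[[-1.0, -0.007, -0.005], [-0.007, 1.0, 0.027], [0.005, 0.028, -1.0]]
```

Call:
play_rows(motion=[[[0,0,0,-0.05,0],[0,0,0,-0.05,0],[0,0,0.03,-0.02,0],[0,0,0.05,0,0],[0,0,0.05,0,0],[0,0,0.05,0,0]]])

```text
t: 6.0
eef_pos: [45.7, 519.7, 863.5]
eef_rot: [0.009, -3.135, -0.045]
wrist_force: [-0.2, 1.8, 1.5]
opening: 0.999
gripper_force: 0.0
```

```bash
python3 st.py
```

```text
6.0 q [ 1.393  0.441  0.106  0.02   2.567 -0.166] p [ 45.7 519.7 863.5] wf [-0.2  1.8  1.5] open 0.999 gf 0.0
[[-1.0, -0.005, -0.006], [-0.006, 1.0, 0.028], [0.006, 0.028, -1.0]]
```

Call:
play_rows(motion=[[[0,0,0.03,0,0],[0,0,0.03,0,0],[0,0,0.03,0,0],[0,0,0,0,0]]])

```text
t: 6.4
eef_pos: [39.7, 530.5, 842.2]
eef_rot: [0.009, -3.115, 0.095]
wrist_force: [0.3, -1.2, -0.8]
opening: 1.001
gripper_force: 0.0
```

```bash
python3 st.py
```

```text
6.4 q [ 1.406  0.514  0.052  0.03   2.639 -0.145] p [ 39.7 530.5 842.2] wf [ 0.3 -1.2 -0.8] open 1.001 gf 0.0
[[-1.0, -0.006, -0.025], [-0.005, 0.998, -0.061], [0.025, -0.061, -0.998]]
```

Run:
```python
from h import *
s=sensors.read_state(); Rm=R.from_rotvec(s['eef_rot']).as_matrix(); p=s['eef_pos'].copy()
W=[(250,330,680),(380,50,600),(330,-250,560),(150,-550,500),(44,-790,480)]
turn=180; rows=[]
for w in W:
    w=np.array(w,float); n=int(np.ceil(np.linalg.norm(w-p)/47)); d=(w-p)/n
    for _ in range(n):
        t=min(8.5,turn); turn-=t
        rows.append([0]+(Rm.T@d/1000).round(3).tolist()+[t]); Rm=Rm@R.from_euler('z',t,degrees=True).as_matrix()
    p=w
for k in range(0,len(rows),10): print(json.dumps(rows[k:k+10]))
```

```text
[[0, -0.027, -0.024, 0.021, 8.5], [0, -0.03, -0.02, 0.021, 8.5], [0, -0.033, -0.015, 0.021, 8.5], [0, -0.034, -0.01, 0.021, 8.5], [0, -0.036, -0.005, 0.021, 8.5], [0, -0.036, 0.0, 0.021, 8.5], [0, -0.035, 0.006, 0.021, 8.5], [0, -0.034, 0.011, 0.021, 8.5], [0, -0.043, 0.003, 0.013, 8.5], [0, -0.043, 0.009, 0.013, 8.5]]
[[0, -0.041, 0.015, 0.013, 8.5], [0, -0.038, 0.021, 0.013, 8.5], [0, -0.035, 0.026, 0.013, 8.5], [0, -0.03, 0.031, 0.013, 8.5], [0, -0.025, 0.035, 0.013, 8.5], [0, -0.038, 0.02, 0.008, 8.5], [0, -0.035, 0.025, 0.008, 8.5], [0, -0.03, 0.03, 0.008, 8.5], [0, -0.026, 0.034, 0.008, 8.5], [0, -0.02, 0.038, 0.008, 8.5]]
[[0, -0.014, 0.04, 0.008, 8.5], [0, -0.008, 0.042, 0.008, 1.5], [0, -0.022, 0.037, 0.01, 0.0], [0, -0.022, 0.037, 0.01, 0.0], [0, -0.022, 0.037, 0.01, 0.0], [0, -0.022, 0.037, 0.01, 0.0], [0, -0.022, 0.037, 0.01, 0.0], [0, -0.022, 0.037, 0.01, 0.0], [0, -0.022, 0.037, 0.01, 0.0], [0, -0.022, 0.037, 0.01, 0.0]]
[[0, -0.018, 0.04, 0.006, 0.0], [0, -0.018, 0.04, 0.006, 0.0], [0, -0.018, 0.04, 0.006, 0.0], [0, -0.018, 0.04, 0.006, 0.0], [0, -0.018, 0.04, 0.006, 0.0], [0, -0.018, 0.04, 0.006, 0.0]]
```

Call:
play_rows(motion=[[[0,-0.027,-0.024,0.021,8.5],[0,-0.03,-0.02,0.021,8.5],[0,-0.033,-0.015,0.021,8.5],[0,-0.034,-0.01,0.021,8.5],[0,-0.036,-0.005,0.021,8.5],[0,-0.036,0,0.021,8.5],[0,-0.035,0.006,0.021,8.5],[0,-0.034,0.011,0.021,8.5],[0,-0.043,0.003,0.013,8.5],[0,-0.043,0.009,0.013,8.5]]])

```text
t: 7.4
eef_pos: [292.2, 278.3, 674.0]
eef_rot: [2.022, 2.374, -0.087]
wrist_force: [0.5, 0.5, 0.4]
opening: 1.002
gripper_force: 0.0
```

Call:
play_rows(motion=[[[0,-0.041,0.015,0.013,8.5],[0,-0.038,0.021,0.013,8.5],[0,-0.035,0.026,0.013,8.5],[0,-0.03,0.031,0.013,8.5],[0,-0.025,0.035,0.013,8.5],[0,-0.038,0.02,0.008,8.5],[0,-0.035,0.025,0.008,8.5],[0,-0.03,0.03,0.008,8.5],[0,-0.026,0.034,0.008,8.5],[0,-0.02,0.038,0.008,8.5]]])

```text
t: 8.4
eef_pos: [376.0, -127.5, 593.0]
eef_rot: [3.056, 0.378, -0.037]
wrist_force: [1.6, -1.0, 0.1]
opening: 1.002
gripper_force: 0.0
```

Call:
play_rows(motion=[[[0,-0.014,0.04,0.008,8.5],[0,-0.008,0.042,0.008,1.5],[0,-0.022,0.037,0.01,0],[0,-0.022,0.037,0.01,0],[0,-0.022,0.037,0.01,0],[0,-0.022,0.037,0.01,0],[0,-0.022,0.037,0.01,0],[0,-0.022,0.037,0.01,0],[0,-0.022,0.037,0.01,0],[0,-0.022,0.037,0.01,0]]])

```text
t: 9.4
eef_pos: [214.9, -525.8, 526.0]
eef_rot: [3.071, 0.119, -0.038]
wrist_force: [1.2, 0.2, 0.3]
opening: 0.998
gripper_force: 0.0
```

Call:
play_rows(motion=[[[0,-0.018,0.04,0.006,0],[0,-0.018,0.04,0.006,0],[0,-0.018,0.04,0.006,0],[0,-0.018,0.04,0.006,0],[0,-0.018,0.04,0.006,0],[0,-0.018,0.04,0.006,0]]])

```text
t: 10.0
eef_pos: [125.7, -775.1, 508.6]
eef_rot: [3.071, 0.119, -0.041]
wrist_force: [0.3, -0.9, 0.3]
opening: 0.999
gripper_force: 0.0
```

```bash
python3 st.py
```

```text
10.0 q [-1.452  0.532  0.787 -0.033  1.756  0.034] p [ 125.7 -775.1  508.6] wf [ 0.3 -0.9  0.3] open 0.999 gf 0.0
[[0.997, 0.078, -0.024], [0.077, -0.995, -0.069], [-0.029, 0.067, -0.997]]
```

Call:
play_rows(motion=[[[0,-0.03,0.03,0,0],[0,-0.03,0.03,0,0],[0,-0.02,0.04,0,0],[0,0,0.05,0,0],[0,0,0.05,0,0],[0,0,0.05,0,0],[0,0,0.05,0,0]]])

```text
t: 10.7
eef_pos: [67.1, -945.3, 468.4]
eef_rot: [2.969, 0.118, -0.037]
wrist_force: [-0.1, 0.0, 0.5]
opening: 1.002
gripper_force: 0.0
```

```bash
python3 st.py
```

```text
10.7 q [-1.538  1.027  0.051 -0.025  1.894 -0.056] p [  67.1 -945.3  468.4] wf [-0.1  0.   0.5] open 1.002 gf 0.0
[[0.997, 0.081, -0.018], [0.076, -0.982, -0.17], [-0.031, 0.168, -0.985]]
```

```bash
cat > sim.py <<'E'
import numpy as np
from scipy.optimize import least_squares
D=[((-1.357,.308,1.634,1.2),(174.976,-600.013,231.272)),((-1.474,-.6,2.418,1.325),(65.5,-223.9,230.7)),((-1.531,-.785,2.503,1.447),(48.3,-165.5,224.6)),
((-1.362,-.429,1.829,1.761),(108.1,-302.6,488.7)),((1.313,-.217,1.165,2.168),(44.2,353.8,745.1)),((1.393,.441,.106,2.567),(45.7,519.7,863.5)),((1.406,.514,.052,2.639),(39.7,530.5,842.2)),((-1.452,.532,.787,1.756),(125.7,-775.1,508.6)),((-1.538,1.027,.051,1.894),(67.1,-945.3,468.4))]
def fk(q,p):
    L1,L2,L3,h,r0,e=p; a,b=q[0],q[0]+q[1]; c=b+q[2]
    return np.array([r0+L1*np.sin(a)+L2*np.sin(b)+e*np.cos(b)+L3*np.sin(c),h+L1*np.cos(a)+L2*np.cos(b)-e*np.sin(b)+L3*np.cos(c),c])
def res(p): return np.concatenate([fk(q[1:],p)[:2]-[np.sqrt(x*x+y*y-44**2),z] for q,(x,y,z) in D])
P=least_squares(res,[474,511,250,215,0,0]).x
lb=np.array([-.785,.051,.05]);ub=np.array([1.955,2.625,2.638])
def step(q,dr,dz,w,n):
    for _ in range(n):
        t=fk(q,P); t=t+[dr,dz,0]
        q=least_squares(lambda x:(fk(x,P)-t)/1000*[1,1,1000*w],np.clip(q,lb+1e-4,ub-1e-4),bounds=(lb,ub)).x
    return q
if __name__=='__main__':
    print(P.round(1),np.abs(res(P)).max())
    for w in (.03,.1,.3,1):
        a=step(np.array([-.6,2.418,1.325]),-30,0,w,3)
        b=step(np.array([.532,.787,1.756]),45,0,w,7)
        c=step(np.array([.441,.106,2.567]),30,0,w,3)
        for q,z in((a,(-.785,2.503,1.447)),(b,(1.027,.051,1.894)),(c,(.514,.052,2.639))): print(w,q.round(3),sum(q).round(3),'obs',z,round(sum(z),3))
E
python3 sim.py
```

```text
[481.7 526.3 316.4 314.1   0.   37. ] 0.6327268898167517
0.03 [-0.785  2.496  1.546] 3.257 obs (-0.785, 2.503, 1.447) 3.165
0.03 [1.051 0.051 1.381] 2.483 obs (1.027, 0.051, 1.894) 2.972
0.03 [0.493 0.051 2.351] 2.895 obs (0.514, 0.052, 2.639) 3.205
0.1 [-0.785  2.496  1.536] 3.247 obs (-0.785, 2.503, 1.447) 3.165
0.1 [1.049 0.051 1.434] 2.534 obs (1.027, 0.051, 1.894) 2.972
0.1 [0.501 0.051 2.379] 2.931 obs (0.514, 0.052, 2.639) 3.205
0.3 [-0.785  2.5    1.488] 3.203 obs (-0.785, 2.503, 1.447) 3.165
0.3 [1.048 0.051 1.667] 2.766 obs (1.027, 0.051, 1.894) 2.972
0.3 [0.527 0.051 2.466] 3.044 obs (0.514, 0.052, 2.639) 3.205
1 [-0.785  2.505  1.433] 3.153 obs (-0.785, 2.503, 1.447) 3.165
1 [1.066 0.051 1.908] 3.025 obs (1.027, 0.051, 1.894) 2.972
1 [0.542 0.051 2.512] 3.106 obs (0.514, 0.052, 2.639) 3.205
```

```bash
cat > t.py <<'E'
from sim import *
def ik(r,z,c): return least_squares(lambda x:(fk(x,P)-[r,z,c])/[1000,1000,1],[.2,.9,2.2],bounds=(lb,ub)).x
for w in(.6,1):
  for seq in([(45,20)]*14,[(30,40)]*14,[(50,0)]*5+[(45,20)]*9,[(50,0)]*3+[(30,40)]*12):
    q=ik(600,700,3.31); o=[]
    for s in seq:
        q=step(q,*s,w,1); f=fk(q,P); o.append((f[0].round(),f[1].round(),round(np.pi-f[2],2),q[2].round(2)))
    print(w,seq[0],seq[-1],o[2::3])
E
python3 t.py
```

```text
0.6 (45, 20) (45, 20) [(np.float64(680.0), np.float64(705.0), np.float64(-0.13), np.float64(2.49)), (np.float64(724.0), np.float64(680.0), np.float64(-0.05), np.float64(2.38)), (np.float64(768.0), np.float64(659.0), np.float64(0.03), np.float64(2.27)), (np.float64(811.0), np.float64(642.0), np.float64(0.11), np.float64(2.16))]
0.6 (30, 40) (30, 40) [(np.float64(630.0), np.float64(753.0), np.float64(-0.12), np.float64(2.55)), (np.float64(631.0), np.float64(769.0), np.float64(-0.05), np.float64(2.51)), (np.float64(636.0), np.float64(784.0), np.float64(0.02), np.float64(2.46)), (np.float64(644.0), np.float64(799.0), np.float64(0.1), np.float64(2.4))]
0.6 (50, 0) (45, 20) [(np.float64(712.0), np.float64(666.0), np.float64(-0.14), np.float64(2.44)), (np.float64(772.0), np.float64(618.0), np.float64(-0.07), np.float64(2.32)), (np.float64(809.0), np.float64(604.0), np.float64(0.01), np.float64(2.21)), (np.float64(847.0), np.float64(592.0), np.float64(0.1), np.float64(2.11))]
0.6 (50, 0) (30, 40) [(np.float64(712.0), np.float64(666.0), np.float64(-0.14), np.float64(2.44)), (np.float64(706.0)
[... 971 characters left out ...]
4(709.0), np.float64(664.0), np.float64(-0.16), np.float64(2.46)), (np.float64(760.0), np.float64(610.0), np.float64(-0.13), np.float64(2.36)), (np.float64(785.0), np.float64(589.0), np.float64(-0.1), np.float64(2.31)), (np.float64(808.0), np.float64(571.0), np.float64(-0.07), np.float64(2.25))]
1 (50, 0) (30, 40) [(np.float64(709.0), np.float64(664.0), np.float64(-0.16), np.float64(2.46)), (np.float64(695.0), np.float64(688.0), np.float64(-0.13), np.float64(2.46)), (np.float64(683.0), np.float64(709.0), np.float64(-0.1), np.float64(2.47)), (np.float64(674.0), np.float64(727.0), np.float64(-0.07), np.float64(2.46)), (np.float64(666.0), np.float64(742.0), np.float64(-0.04), np.float64(2.46))]
```

```bash
cat > plan.py <<'E'
from h import *
def plan(W,turn=0,f=0,sp=48,prec=3):
    s=sensors.read_state(); Rm=R.from_rotvec(s['eef_rot']).as_matrix(); p=s['eef_pos'].copy(); rows=[]
    for w in W:
        w=np.array(w,float); n=int(np.ceil(np.linalg.norm(w-p)/sp)); d=(w-p)/n
        for _ in range(n):
            t=float(np.clip(turn,-8.5,8.5)); turn-=t
            rows.append([f]+[float(x) for x in (Rm.T@d/1000).round(prec)]+[t]); Rm=Rm@R.from_euler('z',t,degrees=True).as_matrix()
        p=w
    for k in range(0,len(rows),10): print(json.dumps(rows[k:k+10]))
E
python3 -c "
from plan import *
plan([(280,-500,540),(390,-150,590),(390,80,610),(250,330,660),(44,600,700)],-90)"
```

```text
[[0, 0.022, -0.037, -0.014, -8.5], [0, 0.027, -0.033, -0.014, -8.5], [0, 0.032, -0.029, -0.014, -8.5], [0, 0.036, -0.024, -0.014, -8.5], [0, 0.039, -0.018, -0.014, -8.5], [0, 0.041, -0.012, -0.014, -8.5], [0, 0.043, -0.006, -0.014, -8.5], [0, 0.043, 0.0, -0.014, -8.5], [0, 0.043, 0.007, -0.014, -8.5], [0, 0.041, 0.013, -0.014, -8.5]]
[[0, 0.039, 0.019, -0.014, -5.0], [0, 0.041, 0.017, -0.014, 0.0], [0, 0.041, 0.017, -0.014, 0.0], [0, 0.041, 0.017, -0.014, 0.0], [0, 0.041, 0.017, -0.014, 0.0], [0, 0.041, 0.017, -0.014, 0.0], [0, 0.041, 0.017, -0.014, 0.0], [0, 0.041, 0.017, -0.014, 0.0], [0, 0.041, 0.017, -0.014, 0.0], [0, 0.045, 0.003, -0.012, 0.0]]
[[0, 0.045, 0.003, -0.012, 0.0], [0, 0.045, 0.003, -0.012, 0.0], [0, 0.045, 0.003, -0.012, 0.0], [0, 0.045, 0.003, -0.012, 0.0], [0, 0.035, -0.017, -0.013, 0.0], [0, 0.035, -0.017, -0.013, 0.0], [0, 0.035, -0.017, -0.013, 0.0], [0, 0.035, -0.017, -0.013, 0.0], [0, 0.035, -0.017, -0.013, 0.0], [0, 0.035, -0.017, -0.013, 0.0]]
[[0, 0.035, -0.017, -0.013, 0.0], [0, 0.034, -0.023, -0.01, 0.0], [0, 0.034, -0.023, -0.01, 0.0], [0, 0.034, -0.023, -0.01, 0.0], [0, 0.034, -0.023, -0.01, 0.0], [0, 0.034, -0.023, -0.01, 0.0], [0, 0.034, -0.023, -0.01, 0.0], [0, 0.034, -0.023, -0.01, 0.0], [0, 0.034, -0.023, -0.01, 0.0]]
```

Call:
play_rows(motion=[[[0,0.022,-0.037,-0.014,-8.5],[0,0.027,-0.033,-0.014,-8.5],[0,0.032,-0.029,-0.014,-8.5],[0,0.036,-0.024,-0.014,-8.5],[0,0.039,-0.018,-0.014,-8.5],[0,0.041,-0.012,-0.014,-8.5],[0,0.043,-0.006,-0.014,-8.5],[0,0.043,0,-0.014,-8.5],[0,0.043,0.007,-0.014,-8.5],[0,0.041,0.013,-0.014,-8.5]]])

```text
t: 11.7
eef_pos: [277.4, -578.8, 543.2]
eef_rot: [2.218, 2.046, -0.194]
wrist_force: [-0.2, 0.1, 0.1]
opening: 1.0
gripper_force: 0.0
```

Call:
play_rows(motion=[[[0,0.039,0.019,-0.014,-5],[0,0.041,0.017,-0.014,0],[0,0.041,0.017,-0.014,0],[0,0.041,0.017,-0.014,0],[0,0.041,0.017,-0.014,0],[0,0.041,0.017,-0.014,0],[0,0.041,0.017,-0.014,0],[0,0.041,0.017,-0.014,0],[0,0.041,0.017,-0.014,0],[0,0.045,0.003,-0.012,0]]])

```text
t: 12.7
eef_pos: [439.7, -152.1, 606.8]
eef_rot: [2.138, 2.138, -0.191]
wrist_force: [0.3, -0.5, -0.3]
opening: 1.001
gripper_force: 0.0
```

Call:
play_rows(motion=[[[0,0.045,0.003,-0.012,0],[0,0.045,0.003,-0.012,0],[0,0.045,0.003,-0.012,0],[0,0.045,0.003,-0.012,0],[0,0.035,-0.017,-0.013,0],[0,0.035,-0.017,-0.013,0],[0,0.035,-0.017,-0.013,0],[0,0.035,-0.017,-0.013,0],[0,0.035,-0.017,-0.013,0],[0,0.035,-0.017,-0.013,0]]])

```text
t: 13.7
eef_pos: [348.8, 251.5, 668.7]
eef_rot: [2.142, 2.143, -0.184]
wrist_force: [0.7, 1.1, 0.1]
opening: 1.001
gripper_force: 0.0
```

Call:
play_rows(motion=[[[0,0.035,-0.017,-0.013,0],[0,0.034,-0.023,-0.01,0],[0,0.034,-0.023,-0.01,0],[0,0.034,-0.023,-0.01,0],[0,0.034,-0.023,-0.01,0],[0,0.034,-0.023,-0.01,0],[0,0.034,-0.023,-0.01,0],[0,0.034,-0.023,-0.01,0],[0,0.034,-0.023,-0.01,0]]])

```text
t: 14.6
eef_pos: [149.5, 568.4, 714.0]
eef_rot: [2.146, 2.147, -0.186]
wrist_force: [0.5, 0.2, 0.1]
opening: 1.003
gripper_force: 0.0
```

```bash
python3 st.py
```

```text
14.6 q [ 1.258  0.382  0.591 -0.046  2.322  1.228] p [149.5 568.4 714. ] wf [0.5 0.2 0.1] open 1.003 gf 0.0
[[-0.002, 1.0, -0.015], [0.988, -0.001, -0.157], [-0.157, -0.015, -0.988]]
```

Call:
play_rows(motion=[[[0,0,-0.046,0,0],[0,0,-0.046,0,0],[0,0,-0.046,0,0],[0,0.01,-0.046,0,0],[0,0.023,0,-0.044,0],[0,0.023,0,-0.044,0],[0,0.023,0,-0.044,0],[0,0.023,0,-0.044,0],[0,0.023,0,-0.044,0],[0,0.023,0,-0.044,0]]])

```text
t: 15.6
eef_pos: [-22.2, 577.4, 791.2]
eef_rot: [2.152, 2.151, -0.199]
wrist_force: [-0.2, 0.6, 0.4]
opening: 0.999
gripper_force: 0.0
```

```bash
python3 st.py
```

```text
15.6 q [1.523 0.607 0.051 0.041 2.642 1.558] p [-22.2 577.4 791.2] wf [-0.2  0.6  0.4] open 0.999 gf 0.0
[[-0.002, 1.0, -0.027], [0.988, -0.003, -0.157], [-0.157, -0.027, -0.987]]
```

Call:
play_rows(motion=[[[0,0.049,0,-0.006,0],[0,0.049,0,-0.006,0],[0,0.049,0,-0.006,0],[0,0.045,0,-0.02,0]]])

```text
t: 16.0
eef_pos: [-16.5, 625.9, 726.2]
eef_rot: [2.096, 2.097, -0.318]
wrist_force: [0.4, 0.3, -0.5]
opening: 0.998
gripper_force: 0.0
```

```bash
python3 st.py
```

```text
16.0 q [1.516 0.715 0.052 0.047 2.64  1.554] p [-16.5 625.9 726.2] wf [ 0.4  0.3 -0.5] open 0.998 gf 0.0
[[-0.005, 0.999, -0.037], [0.965, -0.005, -0.261], [-0.261, -0.037, -0.965]]
```

Call:
play_rows(motion=[[[0,-0.042,0,-0.024,0],[0,-0.042,0,-0.024,0],[0,-0.042,0,-0.024,0],[0,-0.042,0,-0.024,0],[0,-0.042,0,-0.024,0],[0,-0.042,0,-0.024,0]]])

```text
t: 16.6
eef_pos: [-18.4, 511.4, 861.8]
eef_rot: [2.224, 2.218, -0.059]
wrist_force: [0.3, 0.5, 0.3]
opening: 0.996
gripper_force: 0.0
```

```bash
python3 st.py
```

```text
16.6 q [1.506 0.477 0.051 0.051 2.642 1.554] p [-18.4 511.4 861.8] wf [0.3 0.5 0.3] open 0.996 gf 0.0
[[0.002, 1.0, -0.026], [1.0, -0.003, -0.027], [-0.027, -0.026, -0.999]]
```

Call:
play_rows(motion=[[[0,-0.045,0,-0.02,0],[0,-0.045,0,-0.02,0],[0,-0.045,0,-0.02,0],[0,-0.045,0,-0.02,0],[0,-0.045,0,-0.015,0],[0,-0.045,0,-0.015,0],[0,-0.045,0,-0.015,0],[0,-0.045,0,-0.01,0]]])

```text
t: 17.4
eef_pos: [-19.5, 157.1, 916.8]
eef_rot: [-2.195, -2.188, -0.027]
wrist_force: [-0.6, -0.6, 1.1]
opening: 0.999
gripper_force: 0.0
```

```bash
python3 st.py
```

```text
17.4 q [ 1.362 -0.272  0.733  0.053  2.642  1.413] p [-19.5 157.1 916.8] wf [-0.6 -0.6  1.1] open 0.999 gf 0.0
[[0.003, 1.0, -0.017], [0.999, -0.003, 0.042], [0.042, -0.017, -0.999]]
```

Call:
play_rows(motion=[[[0,0.01,0,-0.04,0],[0,0.01,0,-0.04,0],[0,0.01,0,-0.04,0],[0,0.01,0,-0.04,0]]])

```text
t: 17.8
eef_pos: [-24.1, 211.3, 958.4]
eef_rot: [-2.153, -2.143, -0.15]
wrist_force: [0.5, -0.0, 0.9]
opening: 1.002
gripper_force: 0.0
```

```bash
python3 st.py
```

```text
17.8 q [ 1.451 -0.119  0.48   0.037  2.641  1.489] p [-24.1 211.3 958.4] wf [ 0.5 -0.   0.9] open 1.002 gf 0.0
[[0.005, 1.0, -0.001], [0.99, -0.005, 0.14], [0.14, -0.002, -0.99]]
```

Call:
play_rows(motion=[[[0,-0.01,0,-0.047,0],[0,-0.01,0,-0.047,0],[0,-0.012,0,-0.047,0],[0,-0.012,0,-0.047,0],[0,-0.014,0,-0.047,0],[0,-0.014,0,-0.047,0]]])

```text
t: 18.4
eef_pos: [-41.6, 118.9, 994.7]
eef_rot: [-2.069, -2.047, -0.353]
wrist_force: [-0.4, -0.4, 0.3]
opening: 1.001
gripper_force: 0.0
```

```bash
python3 st.py
```

```text
18.4 q [ 1.782 -0.216  0.401 -0.184  2.642  1.618] p [-41.6 118.9 994.7] wf [-0.4 -0.4  0.3] open 1.001 gf 0.0
[[0.007, 1.0, 0.022], [0.949, -0.014, 0.314], [0.314, 0.019, -0.949]]
```

Call:
play_rows(motion=[[[0,0.014,0,-0.043,0],[0,0.014,0,-0.043,0],[0,0.014,0,-0.043,0],[0,0.014,0,-0.043,0],[0,0.014,0,-0.043,0]]])

```text
t: 18.9
eef_pos: [-47.1, 136.1, 1032.5]
eef_rot: [-1.986, -1.971, -0.473]
wrist_force: [-0.3, -0.2, 0.5]
opening: 0.998
gripper_force: 0.0
```

```bash
python3 st.py
```

```text
18.9 q [ 2.229 -0.079  0.141 -0.63   2.642  1.616] p [ -47.1  136.1 1032.5] wf [-0.3 -0.2  0.5] open 0.998 gf 0.0
[[0.003, 1.0, 0.02], [0.9, -0.011, 0.435], [0.436, 0.017, -0.9]]
```

Call:
play_rows(motion=[[[0,-0.027,0,-0.035,0],[0,-0.027,0,-0.035,0],[0,-0.027,0,-0.035,0]]])

```text
t: 19.2
eef_pos: [-50.8, 110.4, 1025.8]
eef_rot: [-1.979, -1.968, -0.46]
wrist_force: [-0.1, -0.5, -0.1]
opening: 0.997
gripper_force: 0.0
```

```bash
python3 st.py
```

```text
19.2 q [ 2.819 -0.119  0.239 -1.053  2.642  1.798] p [ -50.8  110.4 1025.8] wf [-0.1 -0.5 -0.1] open 0.997 gf 0.0
[[0.004, 1.0, 0.008], [0.9, -0.007, 0.436], [0.436, 0.005, -0.9]]
```

```bash
python3 -c "
from plan import *
plan([(-20,330,930),(250,400,800),(430,130,680)])"
```

```text
[[0, 0.026, 0.005, 0.03, 0.0], [0, 0.026, 0.005, 0.03, 0.0], [0, 0.026, 0.005, 0.03, 0.0], [0, 0.026, 0.005, 0.03, 0.0], [0, 0.026, 0.005, 0.03, 0.0], [0, 0.026, 0.005, 0.03, 0.0], [0, 0.001, 0.038, 0.021, 0.0], [0, 0.001, 0.038, 0.021, 0.0], [0, 0.001, 0.038, 0.021, 0.0], [0, 0.001, 0.038, 0.021, 0.0]]
[[0, 0.001, 0.038, 0.021, 0.0], [0, 0.001, 0.038, 0.021, 0.0], [0, 0.001, 0.038, 0.021, 0.0], [0, -0.037, 0.023, -0.001, 0.0], [0, -0.037, 0.023, -0.001, 0.0], [0, -0.037, 0.023, -0.001, 0.0], [0, -0.037, 0.023, -0.001, 0.0], [0, -0.037, 0.023, -0.001, 0.0], [0, -0.037, 0.023, -0.001, 0.0], [0, -0.037, 0.023, -0.001, 0.0]]
[[0, -0.037, 0.023, -0.001, 0.0]]
```

Call:
play_rows(motion=[[[0,0.026,0.005,0.03,0],[0,0.026,0.005,0.03,0],[0,0.026,0.005,0.03,0],[0,0.026,0.005,0.03,0],[0,0.026,0.005,0.03,0],[0,0.026,0.005,0.03,0]]])

```text
t: 19.8
eef_pos: [-37.4, 218.2, 984.3]
eef_rot: [-1.971, -1.995, -0.513]
wrist_force: [-1.3, -0.6, -0.3]
opening: 1.0
gripper_force: 0.0
```

```bash
python3 st.py; python3 -c "
from plan import *
plan([(250,400,800),(430,130,680),(380,-250,580),(60,-480,580),(50,-640,600)])"
```

```text
19.8 q [ 1.667 -0.254  0.578 -0.121  2.358  1.549] p [-37.4 218.2 984.3] wf [-1.3 -0.6 -0.3] open 1.0 gf 0.0
[[-0.022, 0.999, 0.043], [0.896, 0.0, 0.445], [0.444, 0.048, -0.895]]
[[0, 0.008, 0.031, 0.029, 0.0], [0, 0.008, 0.031, 0.029, 0.0], [0, 0.008, 0.031, 0.029, 0.0], [0, 0.008, 0.031, 0.029, 0.0], [0, 0.008, 0.031, 0.029, 0.0], [0, 0.008, 0.031, 0.029, 0.0], [0, 0.008, 0.031, 0.029, 0.0], [0, 0.008, 0.031, 0.029, 0.0], [0, 0.008, 0.031, 0.029, 0.0], [0, -0.037, 0.022, -0.001, 0.0]]
[[0, -0.037, 0.022, -0.001, 0.0], [0, -0.037, 0.022, -0.001, 0.0], [0, -0.037, 0.022, -0.001, 0.0], [0, -0.037, 0.022, -0.001, 0.0], [0, -0.037, 0.022, -0.001, 0.0], [0, -0.037, 0.022, -0.001, 0.0], [0, -0.037, 0.022, -0.001, 0.0], [0, -0.043, -0.006, -0.009, 0.0], [0, -0.043, -0.006, -0.009, 0.0], [0, -0.043, -0.006, -0.009, 0.0]]
[[0, -0.043, -0.006, -0.009, 0.0], [0, -0.043, -0.006, -0.009, 0.0], [0, -0.043, -0.006, -0.009, 0.0], [0, -0.043, -0.006, -0.009, 0.0], [0, -0.043, -0.006, -0.009, 0.0], [0, -0.043, -0.006, -0.009, 0.0], [0, -0.022, -0.036, -0.013, 0.0], [0, -0.022, -0.036, -0.013, 0.0], [0, -0.022, -0.036, -0.013, 0.0], [0, -0.022, -0.036, -0.013, 0.0]]
[[0, -0.022, -0.036, -0.013, 0.0], [0, -0.022, -0.036, -0.013, 0.0], [0, -0.022, -0.036, -0.013, 0.0], [0, -0.022, -0.036, -0.013, 0.0], [0, -0.022, -0.036, -0.013, 0.0], [0, -0.034, -0.002, -0.022, 0.0], [0, -0.034, -0.002, -0.022, 0.0], [0, -0.034, -0.002, -0.022, 0.0], [0, -0.034, -0.002, -0.022, 0.0]]
```

Call:
play_rows(motion=[[[0,0.045,0,0.021,0],[0,0.045,0,0.021,0],[0,0.045,0,0.021,0],[0,0.045,0,0.021,0],[0,0.045,0,0.021,0],[0,0.047,0,0.012,0],[0,0.047,0,0.012,0]]])

```text
t: 20.5
eef_pos: [-36.5, 550.8, 955.2]
eef_rot: [-1.962, -1.985, -0.53]
wrist_force: [0.1, -0.2, 0.5]
opening: 0.999
gripper_force: 0.0
```

```bash
python3 st.py
```

```text
20.5 q [ 1.589  0.35   0.055 -0.069  2.259  1.52 ] p [-36.5 550.8 955.2] wf [ 0.1 -0.2  0.5] open 0.999 gf 0.0
[[-0.023, 0.999, 0.045], [0.888, -0.0, 0.459], [0.459, 0.05, -0.887]]
```

Call:
play_rows(motion=[[[0,0.046,0,-0.018,0],[0,0.046,0,-0.018,0],[0,0.046,0,-0.018,0],[0,0.046,0,-0.018,0]]])

```text
t: 20.9
eef_pos: [-36.3, 602.7, 966.9]
eef_rot: [-1.882, -1.911, -0.633]
wrist_force: [-0.2, -0.1, -0.1]
opening: 0.998
gripper_force: 0.0
```

```bash
python3 st.py
```

```text
20.9 q [ 1.585  0.372  0.051 -0.057  2.119  1.524] p [-36.3 602.7 966.9] wf [-0.2 -0.1 -0.1] open 0.998 gf 0.0
[[-0.028, 0.999, 0.041], [0.826, -0.0, 0.564], [0.563, 0.05, -0.825]]
```

Run:
```python
from h import *
snap('scene','s1')
for t in('d0','s1'):
    p,P=cloud(t); h=cv2.cvtColor(p,cv2.COLOR_RGB2HSV)
    m=(h[...,0]>5)&(h[...,0]<18)&(h[...,1]>120)&(P[...,2]>70)&(P[...,2]<150)&(P[...,0]>380)&(P[...,0]<580)&(abs(P[...,1])<150)
    Q=P[m]; print(t,m.sum(),np.percentile(Q,[1,50,99],axis=0).round(0).tolist())
    if len(Q)>20:
        c=Q.mean(0); u,s,vt=np.linalg.svd(Q-c); print(c.round(1),vt.round(3).tolist(),s.round(1))
    if t=='s1':
        v,u=np.nonzero(m); print(u.min(),u.max(),v.min(),v.max())
c=cv2.imread('pics/s1.png')[130:330,230:430]; cv2.imwrite('pics/c2.png',cv2.resize(c,None,fx=3,fy=3,interpolation=cv2.INTER_CUBIC))
```

```text
d0 380 [[423.0, 7.0, 101.0], [478.0, 16.0, 121.0], [531.0, 31.0, 136.0]]
[477.7  17.6 119.9] [[1.0, 0.007, 0.012], [-0.007, -0.526, 0.851], [0.013, -0.851, -0.525]] [633.7 240.6  34.7]
s1 336 [[414.0, 7.0, 104.0], [468.0, 16.0, 132.0], [531.0, 31.0, 142.0]]
[469.3  16.6 128. ] [[-1.0, 0.004, -0.016], [0.016, 0.321, -0.947], [0.001, -0.947, -0.321]] [649.9 204.9  84.2]
283 320 205 224
```

View pics/c2.png

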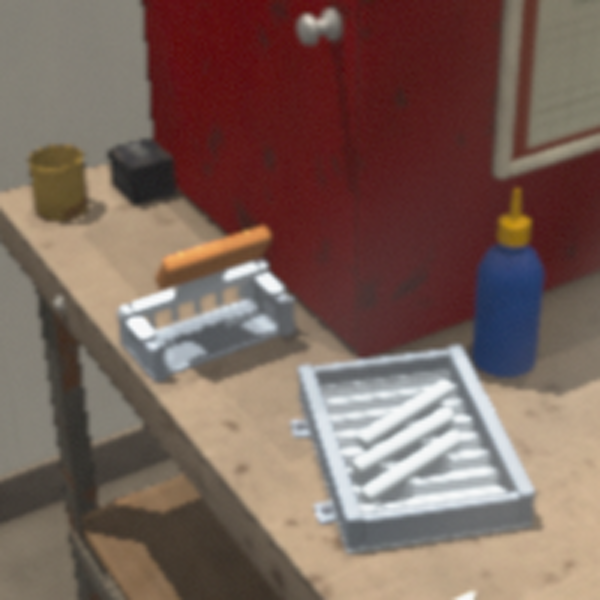

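```bash
python3 - <<'E'
from h import *
for t in('d0','s1'):
    p,P=cloud(t)
    m=(P[...,0]>400)&(P[...,0]<700)&(P[...,1]<-70)&(P[...,1]>-390)&(P[...,2]>33)&(P[...,2]<46)
    q=P[...,2][m]; r=cv2.minAreaRect(P[m][:,:2].astype(np.float32)); print(t,m.sum(),np.median(q),r)
    m=(P[...,0]>380)&(P[...,0]<575)&(P[...,1]<140)&(P[...,1]>20)&(P[...,2]>30)&(P[...,2]<75)
    Q=P[m]; print('rest/rake',m.sum(),np.percentile(Q,[2,50,98],axis=0).round().tolist())
E
python3 -c "
from plan import *
plan([(250,450,850),(420,200,600),(477,-100,330)],90)"
```

```text
d0 1928 38.44067405213286 ((575.9212646484375, -193.58425903320312), (300.4037170410156, 212.28590393066406), 69.07787322998047)
rest/rake 658 [[391.0, 28.0, 32.0], [473.0, 67.0, 51.0], [558.0, 79.0, 72.0]]
s1 1215 38.76397642421148 ((579.5054321289062, -191.30203247070312), (307.479248046875, 214.37754821777344), 69.58618927001953)
rest/rake 465 [[389.0, 24.0, 32.0], [465.0, 67.0, 51.0], [555.0, 81.0, 70.0]]
[[0, -0.025, 0.035, 0.003, 8.5], [0, -0.02, 0.038, 0.003, 8.5], [0, -0.014, 0.041, 0.003, 8.5], [0, -0.008, 0.042, 0.003, 8.5], [0, -0.001, 0.043, 0.003, 8.5], [0, 0.005, 0.043, 0.003, 8.5], [0, 0.011, 0.042, 0.003, 8.5], [0, 0.017, 0.039, 0.003, 8.5], [0, 0.002, 0.043, 0.008, 8.5], [0, 0.008, 0.042, 0.008, 8.5]]
[[0, 0.014, 0.04, 0.008, 5.0], [0, 0.017, 0.039, 0.008, 0.0], [0, 0.017, 0.039, 0.008, 0.0], [0, 0.017, 0.039, 0.008, 0.0], [0, 0.017, 0.039, 0.008, 0.0], [0, 0.017, 0.039, 0.008, 0.0], [0, 0.017, 0.039, 0.008, 0.0], [0, 0.005, 0.045, 0.006, 0.0], [0, 0.005, 0.045, 0.006, 0.0], [0, 0.005, 0.045, 0.006, 0.0]]
[[0, 0.005, 0.045, 0.006, 0.0], [0, 0.005, 0.045, 0.006, 0.0], [0, 0.005, 0.045, 0.006, 0.0], [0, 0.005, 0.045, 0.006, 0.0], [0, 0.005, 0.045, 0.006, 0.0], [0, 0.005, 0.045, 0.006, 0.0]]
```

Call:
play_rows(motion=[[[0,-0.025,0.035,0.003,8.5],[0,-0.02,0.038,0.003,8.5],[0,-0.014,0.041,0.003,8.5],[0,-0.008,0.042,0.003,8.5],[0,-0.001,0.043,0.003,8.5],[0,0.005,0.043,0.003,8.5],[0,0.011,0.042,0.003,8.5],[0,0.017,0.039,0.003,8.5],[0,0.002,0.043,0.008,8.5],[0,0.008,0.042,0.008,8.5]]])

```text
t: 21.95
eef_pos: [287.9, 411.3, 806.3]
eef_rot: [-2.541, -0.184, -0.118]
wrist_force: [0.7, -0.0, 0.5]
opening: 0.997
gripper_force: 0.0
```

Call:
play_rows(motion=[[[0,0.014,0.04,0.008,5],[0,0.017,0.039,0.008,0],[0,0.017,0.039,0.008,0],[0,0.017,0.039,0.008,0],[0,0.017,0.039,0.008,0],[0,0.017,0.039,0.008,0],[0,0.017,0.039,0.008,0],[0,0.005,0.045,0.006,0],[0,0.005,0.045,0.006,0],[0,0.005,0.045,0.006,0]]])

```text
t: 22.95
eef_pos: [455.1, 122.0, 528.5]
eef_rot: [-2.546, -0.082, -0.086]
wrist_force: [0.6, 0.2, 0.5]
opening: 1.004
gripper_force: 0.0
```

```bash
python3 st.py; python3 -c "
from plan import *
plan([(477,-100,300)])"
python3 - <<'E'
from h import *
# tray corners (outer, rail top) from pixels in crops
d=[(65,452),(258,312),(436,360),(262,522)]; s=[(350,520),(302,366),(458,348),(532,490)]
def ray(t,uv,z0=40):
    z=np.load(t+'.npz');K,T=z['K'],z['T']; r=T[:3,:3]@np.linalg.inv(K)@[*uv,1]; o=T[:3,3]; return (o+r*(z0-o[2])/r[2])[:2]
for t,L,f in(('d0',d,lambda a:(a[0]/3.1+190,a[1]/3.1+150)),('s1',s,lambda a:(a[0]/3+230,a[1]/3+130))):
    C=np.array([ray(t,f(a)) for a in L]); print(t,C.round(1).tolist(),'c',C.mean(0).round(1))
    for i in range(4):
        e=C[(i+1)%4]-C[i]; print(np.linalg.norm(e).round(1),np.degrees(np.arctan2(e[1],e[0])).round(1))
E
```

```text
22.95 q [-0.223 -0.178  1.675  0.596  1.713  1.349] p [455.1 122.  528.5] wf [0.6 0.2 0.5] open 1.004 gf 0.0
[[0.996, 0.078, 0.044], [0.04, -0.828, 0.56], [0.08, -0.556, -0.827]]
[[0, -0.001, 0.045, 0.009, 0.0], [0, -0.001, 0.045, 0.009, 0.0], [0, -0.001, 0.045, 0.009, 0.0], [0, -0.001, 0.045, 0.009, 0.0], [0, -0.001, 0.045, 0.009, 0.0], [0, -0.001, 0.045, 0.009, 0.0], [0, -0.001, 0.045, 0.009, 0.0]]
d0 [[435.4, -299.5], [513.1, -96.4], [660.0, -145.2], [583.3, -350.9]] c [ 547.9 -223. ]
217.4 69.0
154.8 -18.4
219.6 -110.5
156.6 160.8
s1 [[429.5, -297.5], [507.7, -88.7], [656.7, -146.1], [584.2, -349.4]] c [ 544.5 -220.4]
223.0 69.5
159.7 -21.1
215.8 -109.6
163.1 161.4
```

Call:
play_rows(motion=[[[0,-0.001,0.045,0.009,4.5],[0,-0.004,0.045,0.009,0],[0,-0.004,0.045,0.009,0],[0,-0.004,0.045,0.009,0],[0,-0.004,0.045,0.009,0],[0,-0.004,0.045,0.009,0],[0,-0.004,0.045,0.009,0]]])

```text
t: 23.65
eef_pos: [436.0, -102.8, 299.0]
eef_rot: [-2.547, 0.018, -0.055]
wrist_force: [0.9, -0.7, 1.0]
opening: 1.002
gripper_force: 0.0
```

```bash
python3 - <<'E'
from h import *
snap('wrist','w1')
p,P=cloud('w1'); h=cv2.cvtColor(p,cv2.COLOR_RGB2HSV)
m=(h[...,0]>5)&(h[...,0]<18)&(h[...,1]>120)&(P[...,2]>80)&(P[...,2]<150)&(P[...,0]>380)&(P[...,0]<580)&(abs(P[...,1])<150)
Q=P[m]; print(m.sum())
if m.sum():
    print(np.percentile(Q,[1,50,99],axis=0).round(0).tolist())
    a=np.cos(np.radians(35));b=np.sin(np.radians(35))
    H=Q@[0,-b,a]; N=Q@[0,a,b]; print('along height',np.percentile(H,[1,5,50,95,99]).round(1),'thick',np.percentile(N,[1,5,50,95,99]).round(1))
    top=Q[H>np.percentile(H,50)]
    for lo in (430,450,470,490,510): 
        k=(Q[:,0]>lo)&(Q[:,0]<lo+20); print(lo,Q[k].mean(0).round(1) if k.any() else None)
E
python3 st.py; python3 -c "
from plan import *
plan([(477,-10,172)])"
```

```text
1971
[[414.0, 6.0, 121.0], [475.0, 12.0, 129.0], [528.0, 22.0, 132.0]]
along height [ 93.6  95.4  98.   99.6 100.3] thick [75.3 75.9 83.5 91.  91.8]
430 [439.9  11.8 128.3]
450 [460.   12.3 128.3]
470 [480.   12.2 128. ]
490 [500.1  12.7 127.9]
510 [519.4  12.8 127.5]
23.7 q [-0.677  0.073  1.899  0.477  1.541  0.808] p [ 433.5 -105.9  292.6] wf [-0.4 -3.1 -3.2] open 1.002 gf 0.0
[[0.999, -0.008, 0.038], [-0.028, -0.83, 0.558], [0.027, -0.558, -0.829]]
[[0, 0.009, -0.003, 0.039, 0.0], [0, 0.009, -0.003, 0.039, 0.0], [0, 0.009, -0.003, 0.039, 0.0], [0, 0.009, -0.003, 0.039, 0.0]]
```

View pics/w1.png

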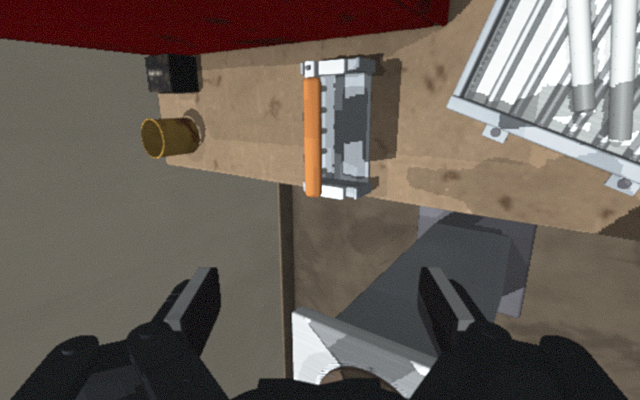

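```bash
python3 st.py; python3 -c "
from plan import *
plan([(472,-18,186),(476,38,103)],sp=40)"
```

```text
23.7 q [-0.677  0.073  1.899  0.477  1.541  0.808] p [ 433.5 -105.9  292.6] wf [-0.4 -3.1 -3.2] open 1.002 gf 0.0
[[0.999, -0.008, 0.038], [-0.028, -0.83, 0.558], [0.027, -0.558, -0.829]]
[[0, 0.008, -0.003, 0.035, 0.0], [0, 0.008, -0.003, 0.035, 0.0], [0, 0.008, -0.003, 0.035, 0.0], [0, 0.008, -0.003, 0.035, 0.0], [0, 0.0, -0.0, 0.033, 0.0], [0, 0.0, -0.0, 0.033, 0.0], [0, 0.0, -0.0, 0.033, 0.0]]
```

Call:
play_rows(motion=[[[0,0.008,-0.003,0.035,0],[0,0.008,-0.003,0.035,0],[0,0.008,-0.003,0.035,0],[0,0.008,-0.003,0.03,0],[0,0,0,0.02,0],[0,0,0,0,0]]])

```text
t: 24.3
eef_pos: [473.1, -3.4, 177.4]
eef_rot: [-2.544, 0.017, -0.047]
wrist_force: [0.5, 0.2, -0.3]
opening: 0.999
gripper_force: 0.0
```

```bash
python3 st.py; python3 -c "
from plan import *
plan([(476,38,103)],sp=30,prec=4)"
```

```text
24.3 q [-0.463  0.201  2.018  0.582  1.24   0.838] p [473.1  -3.4 177.4] wf [ 0.5  0.2 -0.3] open 0.999 gf 0.0
[[0.999, -0.002, 0.037], [-0.023, -0.827, 0.562], [0.03, -0.563, -0.826]]
[[0, -0.0001, 0.0025, 0.0283, 0.0], [0, -0.0001, 0.0025, 0.0283, 0.0], [0, -0.0001, 0.0025, 0.0283, 0.0]]
```

Call:
play_rows(motion=[[[0,0,0.0025,0.028,0],[0,0,0.0025,0.028,0],[0,0,0.0025,0.028,0],[0,0,0,0,0],[1,0,0,0,0],[1,0,0,0,0],[1,0,0,0,0],[1,0,0,0,0],[1,0,0,0,0],[1,0,0,0,0]]], force=40)

```text
t: 25.3
eef_pos: [479.0, 35.3, 105.7]
eef_rot: [-2.544, 0.02, -0.054]
wrist_force: [-1.9, -1.3, 6.4]
opening: 0.205
gripper_force: 41.1
```

```bash
python3 st.py
python3 - <<'E'
from h import *
snap('side','d2'); c=cv2.imread('pics/d2.png')[120:300,180:380]; cv2.imwrite('pics/c3.png',cv2.resize(c,None,fx=3,fy=3,interpolation=cv2.INTER_CUBIC))
E
```

```text
25.3 q [-0.388  0.31   2.067  0.657  1.073  0.786] p [479.   35.3 105.7] wf [-1.9 -1.3  6.4] open 0.205 gf 41.10574007034302
[[0.999, -0.002, 0.043], [-0.026, -0.827, 0.562], [0.034, -0.563, -0.826]]
```

View pics/c3.png

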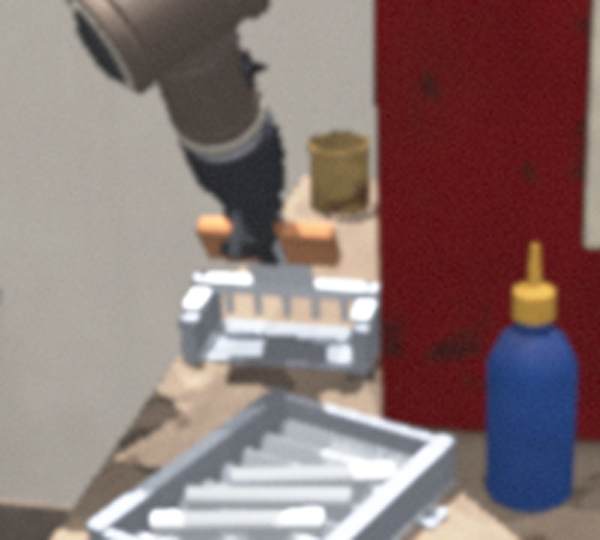

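```bash
python3 -c "
from plan import *
plan([(479,36,175)],0,1,36); print()
s0=sensors.read_state
import plan as pl
class S:
    def read_state(self):
        s=s0(); s['eef_pos']=np.array([479,36,175.]); return s
pl.sensors=S()
plan([(479,-160,185),(564,-173,185)],16.6,1,48)"
```

```text
[[1, 0.001, -0.02, -0.028, 0.0], [1, 0.001, -0.02, -0.028, 0.0]]

[[1, 0.001, 0.031, -0.024, 8.5], [1, 0.006, 0.031, -0.024, 8.100000000000001], [1, 0.01, 0.03, -0.024, 0.0], [1, 0.01, 0.03, -0.024, 0.0], [1, 0.01, 0.03, -0.024, 0.0], [1, 0.042, -0.007, -0.002, 0.0], [1, 0.042, -0.007, -0.002, 0.0]]
```

Call:
play_rows(motion=[[[1,0.002,-0.017,-0.025,0],[1,0,-0.02,-0.029,0],[1,0,0,0,0]]])

```text
t: 25.65
eef_pos: [481.0, 34.4, 173.1]
eef_rot: [-2.548, 0.018, -0.062]
wrist_force: [1.9, -0.8, -2.8]
opening: 0.201
gripper_force: 40.7
```

Call:
play_rows(motion=[[[1,-0.001,0.016,-0.013,0],[1,-0.001,0.032,-0.024,0],[1,-0.001,0.032,-0.024,0],[1,-0.001,0.032,-0.024,6],[1,0.003,0.032,-0.024,6],[1,0.02,0.012,-0.01,4.6],[1,0.035,-0.006,-0.002,0],[1,0.026,-0.004,-0.002,0],[1,0,0,0,0],[1,0,0,0,0]]])

```text
t: 26.65
eef_pos: [545.5, -174.0, 177.5]
eef_rot: [-2.516, 0.387, 0.066]
wrist_force: [-0.5, 0.5, -2.6]
opening: 0.204
gripper_force: 40.9
```

```bash
python3 st.py
python3 - <<'E'
from h import *
snap('scene','s3'); snap('side','d3')
a=cv2.imread('pics/s3.png')[130:330,230:430];b=cv2.imread('pics/d3.png')[150:350,200:400]
cv2.imwrite('pics/c4.png',cv2.resize(np.hstack([a,b]),None,fx=2,fy=2,interpolation=cv2.INTER_CUBIC))
E
python3 -c "
from plan import *
plan([(564,-173,125)],0,1,20)"
```

```text
26.65 q [-0.652  0.449  1.677  0.497  1.397  1.041] p [ 545.5 -174.   177.5] wf [-0.5  0.5 -2.6] open 0.204 gf 40.909152030944824
[[0.956, -0.289, 0.039], [-0.26, -0.786, 0.561], [-0.132, -0.547, -0.827]]
[[1, 0.008, 0.008, 0.015, 0.0], [1, 0.008, 0.008, 0.015, 0.0], [1, 0.008, 0.008, 0.015, 0.0]]
```

View pics/c4.png

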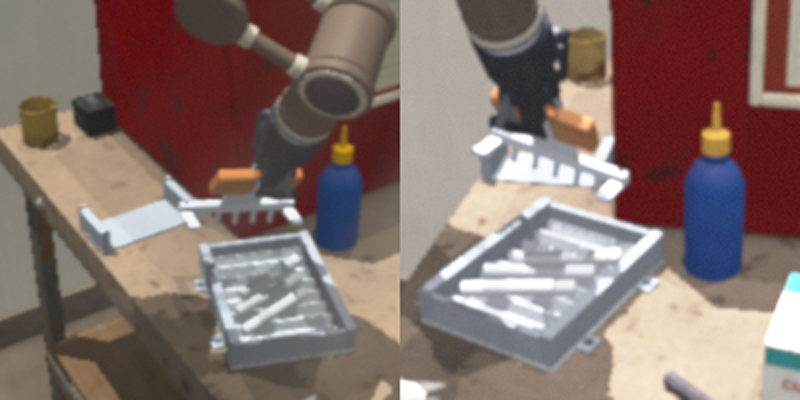

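Call:
play_rows(motion=[[[1,0.018,-0.006,0.001,0],[1,0.0016,0.0066,0.01,0],[1,0.0016,0.0066,0.01,0],[1,0.0016,0.0066,0.01,0],[1,0.0016,0.0066,0.01,0],[1,0,0,0,0]]], force=20)

```text
t: 27.35
eef_pos: [563.4, -172.6, 128.6]
eef_rot: [-2.513, 0.389, 0.068]
wrist_force: [-0.1, -0.9, -3.1]
opening: 0.205
gripper_force: 40.9
```

```bash
python3 st.py
```

```text
27.35 q [-0.634  0.538  1.658  0.512  1.331  1.022] p [ 563.4 -172.6  128.6] wf [-0.1 -0.9 -3.1] open 0.205 gf 40.941097140312195
[[0.956, -0.291, 0.038], [-0.261, -0.784, 0.563], [-0.134, -0.548, -0.826]]
```

Call:
play_rows(motion=[[[1,0.0008,0.0033,0.005,0],[1,0.0008,0.0033,0.005,0],[1,0.0008,0.0033,0.005,0],[1,0,0,0,0]]])

```text
t: 27.75
eef_pos: [564.6, -173.0, 116.4]
eef_rot: [-2.512, 0.383, 0.065]
wrist_force: [-6.8, 0.0, 8.5]
opening: 0.209
gripper_force: 42.6
```

Call:
play_rows(motion=[[[1,0.0004,0.0016,0.0025,0],[1,0.0003,0.0011,0.0016,0],[1,0,0,0,0]]])

```text
t: 28.05
eef_pos: [564.2, -173.0, 115.8]
eef_rot: [-2.509, 0.379, 0.066]
wrist_force: [-16.1, -1.2, 24.5]
opening: 0.204
gripper_force: 44.7
```

```bash
python3 st.py
python3 - <<'E'
from h import *
snap('scene','s4'); snap('side','d4')
a=cv2.imread('pics/s4.png')[180:330,290:440];b=cv2.imread('pics/d4.png')[190:340,200:350]
cv2.imwrite('pics/c5.png',cv2.resize(np.hstack([a,b]),(800,400),interpolation=cv2.INTER_CUBIC))
E
```

```text
28.05 q [-0.635  0.559  1.657  0.518  1.318  1.002] p [ 564.2 -173.   115.8] wf [-16.1  -1.2  24.5] open 0.204 gf 44.723464250564575
[[0.958, -0.284, 0.038], [-0.254, -0.783, 0.568], [-0.132, -0.553, -0.822]]
```

View pics/c5.png

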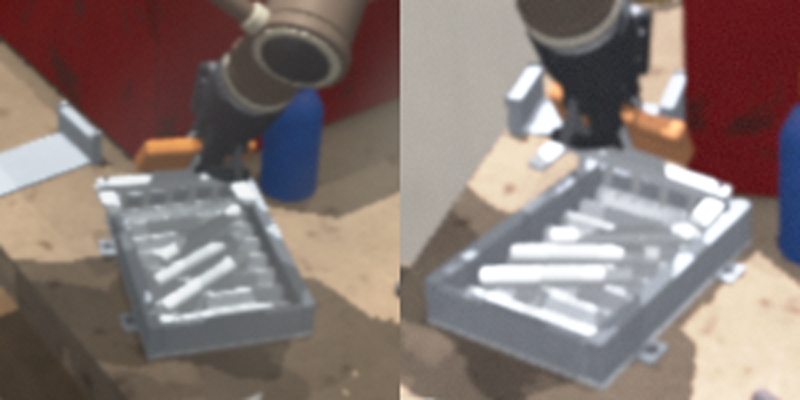

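Call:
play_rows(motion=[[[0.76,0,0,-0.001,0],[0.76,0,0,0,0],[0.76,0,0,0,0],[0.76,0.0005,0.002,0.003,0],[0.76,0.0005,0.002,0.003,0],[0.76,0.0004,0.0015,0.002,0],[0.76,0,0,0,0]]])

```text
t: 28.85
eef_pos: [567.3, -172.9, 102.5]
eef_rot: [-2.51, 0.385, 0.059]
wrist_force: [-1.2, 2.4, 12.0]
opening: 0.242
gripper_force: 8.3
```

```bash
python3 st.py
python3 - <<'E'
from h import *
snap('scene','s5'); snap('side','d5')
a=cv2.imread('pics/s5.png')[180:330,290:440];b=cv2.imread('pics/d5.png')[190:340,200:350]
cv2.imwrite('pics/c6.png',cv2.resize(np.hstack([a,b]),(800,400),interpolation=cv2.INTER_CUBIC))
E
```

```text
28.85 q [-0.634  0.578  1.659  0.525  1.294  0.994] p [ 567.3 -172.9  102.5] wf [-1.2  2.4 12. ] open 0.242 gf 8.318676277413033
[[0.957, -0.287, 0.044], [-0.26, -0.782, 0.566], [-0.128, -0.553, -0.823]]
```

View pics/c6.png

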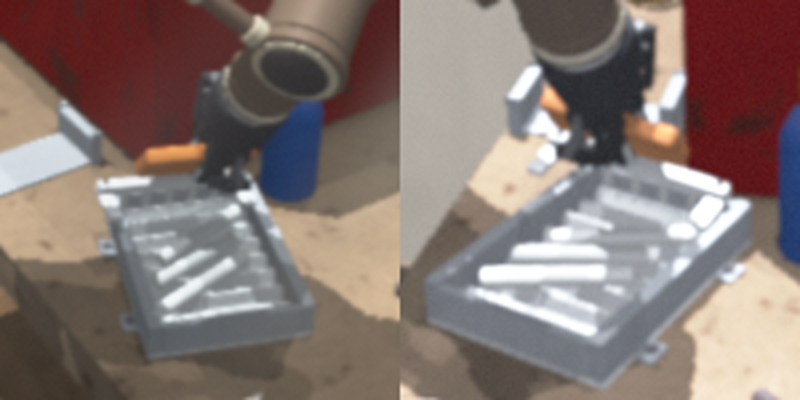

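```bash
cat > grip.py <<'E'
from h import *
import sys
def grip(tag,x=(380,700),y=(-420,150)):
    p,P=cloud(tag); h=cv2.cvtColor(p,cv2.COLOR_RGB2HSV)
    m=(h[...,0]>5)&(h[...,0]<18)&(h[...,1]>120)&(P[...,2]>70)&(P[...,2]<220)&(P[...,0]>x[0])&(P[...,0]<x[1])&(P[...,1]>y[0])&(P[...,1]<y[1])
    Q=P[m]; n,l=cv2.connectedComponents(m.astype(np.uint8)); c=Q.mean(0); vt=np.linalg.svd(Q-c)[2]; d=vt[0]*np.sign(vt[0][0])
    print(tag,m.sum(),'c',c.round(0),'zrange',np.percentile(Q[:,2],[1,99]).round(),'axis',d.round(3),'yaw',np.degrees(np.arctan2(d[1],d[0])).round(1),'roll',np.degrees(np.arcsin(d[2])).round(1))
    e=Q@d; lo,hi=Q[e<np.percentile(e,8)],Q[e>np.percentile(e,92)]; print('  ends',lo.mean(0).round(0),hi.mean(0).round(0), 'top z ends',np.percentile(lo[:,2],95).round(),np.percentile(hi[:,2],95).round())
for t in sys.argv[1:]: grip(t)
E
python3 grip.py d0 d3 d4 d5 s5
```

```text
d0 390 c [483.  15. 120.] zrange [101. 136.] axis [ 0.976 -0.217  0.028] yaw -12.6 roll 1.6
  ends [426.  18. 119.] [581. -11. 127.] top z ends 135.0 138.0
d3 265 c [ 577. -194.  189.] zrange [124. 212.] axis [ 0.715  0.586 -0.381] yaw 39.4 roll -22.4
  ends [ 531. -193.  207.] [ 644. -130.  149.] top z ends 214.0 174.0
d4 262 c [ 595. -195.  131.] zrange [102. 194.] axis [ 0.685  0.689 -0.235] yaw 45.2 roll -13.6
  ends [ 536. -209.  159.] [ 651. -119.  113.] top z ends 201.0 137.0
d5 218 c [ 586. -199.  130.] zrange [105. 186.] axis [ 0.861  0.484 -0.157] yaw 29.3 roll -9.0
  ends [ 512. -206.  153.] [ 659. -122.  118.] top z ends 197.0 137.0
s5 149 c [ 521. -190.  145.] zrange [122. 153.] axis [ 0.928 -0.369  0.045] yaw -21.7 roll 2.6
  ends [ 499. -168.  130.] [ 553. -197.  145.] top z ends 138.0 149.0
```

```bash
cat > skid.py <<'E'
from h import *
import sys
xr=np.array([.347,.938]); yr=np.array([-.938,.347]); C=np.array([546.5,-222.])
def prof(tag):
    p,P=cloud(tag); D=P[...,:2]-C; X=D@xr; Y=D@yr; Z=P[...,2]
    for nm,c in(('near',1),('far',-1)):
        m=(abs(Y*c-77)<8)&(abs(X)<130)&(Z>20)&(Z<110)
        o=[]
        for x in range(-110,130,12):
            k=m&(X>=x)&(X<x+12); o.append((x+6,int(np.percentile(Z[k],80)) if k.sum()>2 else None))
        print(tag,nm,o)
for t in sys.argv[1:]: prof(t)
E
python3 skid.py s5 d5
```

```text
s5 near [(-104, 41), (-92, 42), (-80, 41), (-68, 42), (-56, 41), (-44, 43), (-32, 41), (-20, 42), (-8, 41), (4, 43), (16, 43), (28, 42), (40, 63), (52, 44), (64, 47), (76, 77), (88, 75), (100, 43), (112, None), (124, None)]
s5 far [(-104, 41), (-92, 42), (-80, 42), (-68, 41), (-56, 41), (-44, 43), (-32, 41), (-20, 43), (-8, 43), (4, 42), (16, 43), (28, 42), (40, 42), (52, 44), (64, 41), (76, 43), (88, 42), (100, 43), (112, None), (124, None)]
d5 near [(-104, 41), (-92, 41), (-80, 40), (-68, 41), (-56, 40), (-44, 41), (-32, 41), (-20, 41), (-8, 41), (4, 41), (16, 41), (28, 41), (40, 42), (52, 42), (64, 40), (76, 43), (88, 37), (100, 37), (112, 32), (124, None)]
d5 far [(-104, 40), (-92, 40), (-80, 41), (-68, 41), (-56, 41), (-44, 41), (-32, 41), (-20, 40), (-8, 41), (4, 41), (16, 41), (28, 41), (40, 41), (52, 41), (64, 41), (76, 41), (88, 41), (100, 42), (112, 40), (124, None)]
```

Run:
```python
from h import *
def prof(tag,O,xr,rx=(-50,30)):
    xr=np.array(xr)/np.linalg.norm(xr); yr=np.array([-xr[1],xr[0]])
    p,P=cloud(tag); D=P[...,:2]-np.array(O); X=D@xr; Y=D@yr; Z=P[...,2]
    for lo,hi in((-45,-12),(-10,15)):
        print(tag,lo,[(y+7,int(np.percentile(Z[k],85)),int(k.sum())) for y in range(-98,98,14) if (k:=(X>=lo)&(X<hi)&(Y>=y)&(Y<y+14)&(Z>25)&(Z<120)).sum()>3])
for t in('s1','d0'): prof(t,(477,75),(0,1))
for t in('s5','d5','s4'): prof(t,(578,-137),(.347,.938))
```

```text
s1 -45 [(-77, 50, 28), (-63, 50, 30), (-21, 97, 12), (-7, 96, 12), (7, 97, 11), (21, 98, 15), (35, 98, 9), (63, 113, 12), (77, 51, 28), (91, 49, 34)]
s1 -10 [(-77, 60, 18), (-63, 59, 32), (-49, 58, 36), (-35, 59, 18), (-21, 56, 30), (-7, 60, 12), (7, 59, 25), (21, 59, 18), (35, 59, 31), (49, 61, 18), (63, 60, 30), (77, 60, 18), (91, 56, 22)]
d0 -45 [(-77, 50, 49), (-63, 49, 13), (-49, 111, 18), (-35, 101, 8), (-21, 97, 30), (-7, 98, 36), (7, 94, 33), (21, 95, 38), (35, 95, 17), (49, 101, 10), (77, 49, 63), (91, 50, 11)]
d0 -10 [(-77, 59, 36), (-63, 59, 29), (-49, 59, 52), (-35, 59, 29), (-21, 59, 46), (-7, 60, 22), (7, 58, 41), (21, 59, 22), (35, 58, 46), (49, 59, 33), (63, 59, 39), (77, 60, 38), (91, 59, 13)]
s5 -45 [(-77, 43, 21), (-63, 50, 36), (-49, 47, 29), (-35, 34, 21), (-21, 32, 8), (7, 84, 12), (21, 84, 16), (35, 86, 23), (49, 74, 17), (63, 77, 22), (77, 76, 46), (91, 78, 61)]
s5 -10 [(-77, 43, 7), (-35, 40, 12), (-21, 55, 6), (-7, 59, 24), (7, 58, 12), (21, 59, 22), (49, 75, 21), (63, 76, 7), (77, 76, 9)]
d5 -45 [(-77, 41, 81), (-63, 51, 78), (-49, 106, 72), (-35, 34, 40), (-21, 82, 19), (-7, 85, 21), (7, 82, 12), (21, 65, 5), (35, 65, 8), (77, 42, 90), (91, 79, 71)]
d5 -10 [(-77, 42, 61), (-63, 62, 72), (-49, 63, 45), (-35, 64, 72), (-21, 66, 54), (-7, 66, 57), (7, 65, 19), (21, 52, 43), (35, 55, 6), (49, 50, 23), (63, 58, 4), (77, 39, 38), (91, 62, 4)]
s4 -45 [(-77, 43, 22), (-63, 50, 36), (-49, 50, 35), (-35, 34, 20), (-21, 35, 8), (-7, 78, 6), (7, 92, 14), (21, 98, 19), (35, 94, 22), (49, 74, 10), (63, 76, 10), (77, 77, 50), (91, 78, 59)]
s4 -10 [(-77, 43, 14), (-63, 50, 10), (-49, 51, 14), (-35, 54, 26), (-21, 63, 24), (-7, 63, 34), (7, 66, 17), (21, 64, 27), (35, 70, 12), (49, 75, 20), (63, 76, 12), (77, 77, 16), (91, 82, 6)]
```

Call:
play_rows(motion=[[[0.7,0,-0.001,-0.002,0],[0.65,0,-0.001,-0.002,0],[0.55,0,0,0,0],[0.5,0,0,0,0],[0.5,0,0,0,0]]])

```text
t: 29.45
eef_pos: [566.0, -175.0, 103.4]
eef_rot: [-2.515, 0.388, 0.062]
wrist_force: [0.7, -0.5, -0.2]
opening: 0.497
gripper_force: 0.0
```

```bash
python3 st.py
cat > pr.py <<'E'
from h import *
import sys
def prof(tag,O,xr):
    xr=np.array(xr)/np.linalg.norm(xr); yr=np.array([-xr[1],xr[0]])
    p,P=cloud(tag); D=P[...,:2]-np.array(O); X=D@xr; Y=D@yr; Z=P[...,2]
    for lo,hi in((-45,-12),(-10,15)):
        print(tag,lo,[(y+7,int(np.percentile(Z[k],85)),int(k.sum())) for y in range(-98,98,14) if (k:=(X>=lo)&(X<hi)&(Y>=y)&(Y<y+14)&(Z>25)&(Z<120)).sum()>3])
if __name__=='__main__':
    snap('scene','s6'); snap('side','d6')
    for t in('s6','d6'): prof(t,(578,-137),(.347,.938))
E
python3 pr.py
```

```text
29.45 q [-0.635  0.575  1.659  0.518  1.294  0.999] p [ 566.  -175.   103.4] wf [ 0.7 -0.5 -0.2] open 0.497 gf 0.04375846843231557
[[0.957, -0.289, 0.041], [-0.261, -0.785, 0.561], [-0.129, -0.548, -0.827]]
s6 -45 [(-77, 42, 19), (-63, 52, 36), (-49, 48, 25), (-35, 35, 20), (-21, 34, 6), (-7, 117, 6), (7, 114, 8), (21, 70, 11), (35, 69, 15), (49, 70, 12), (63, 76, 25), (77, 77, 56), (91, 78, 54)]
s6 -10 [(-7, 50, 15), (7, 56, 8), (21, 53, 15), (35, 38, 4), (49, 52, 15), (63, 75, 8), (77, 42, 5)]
d6 -45 [(-77, 41, 88), (-63, 52, 80), (-49, 54, 51), (-35, 34, 44), (-21, 33, 14), (-7, 80, 14), (7, 77, 22), (21, 73, 15), (77, 42, 91), (91, 67, 45)]
d6 -10 [(-77, 41, 57), (-63, 66, 73), (-49, 68, 45), (-35, 68, 75), (-21, 68, 34), (-7, 59, 35), (7, 37, 6), (21, 49, 30), (35, 33, 5), (49, 44, 11), (77, 37, 25)]
```

Run:
```python
import cv2,numpy as np
a=cv2.imread('pics/s6.png')[195:285,310:430];b=cv2.imread('pics/d6.png')[195:285,230:350]
A=cv2.resize(a,(800,600),interpolation=cv2.INTER_CUBIC)[:, :];B=cv2.resize(b,(800,600),interpolation=cv2.INTER_CUBIC)
cv2.imwrite('pics/c7.png',np.vstack([cv2.resize(A,(400,300)),cv2.resize(B,(400,300))]))
```

```text
(no output)
```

View pics/c7.png

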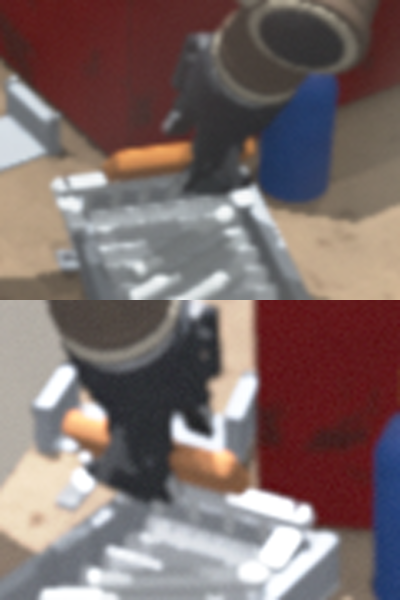

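Run:
```python
from h import *
p,P=cloud('d6'); p2,P2=cloud('s6'); xr=np.array([.347,.938]); yr=np.array([-.938,.347]); C=np.array([546.5,-222.])
def show(n,Q): print(n,Q.round(0),'tray',((Q[:2]-C)@xr).round(0),((Q[:2]-C)@yr).round(0))
for n,u,v in(('nskid',252,252),('nskid2',250,254),('nskid3',255,249),('fskid',315,268),('fskid2',312,272),('fskid3',318,264),('fbar',321,260),('fbar2',306,256),('gripN',252,233),('gripF',300,246),('gripF2',298,248)): show(n,P[v,u])
for n,u,v in(('s nskid',310+80*.3,195+182*.3),('s nskidL',310+60*.3,195+183*.3),('s nskidR',310+98*.3,195+181*.3),('s corner',310+68*.3,195+205*.3),('s gripL',310+112*.3,195+167*.3),('s gripR',310+180*.3,195+152*.3),('s gripRR',310+248*.3,195+145*.3),('fs',310+225*.3,195+213*.3),('fs2',310+245*.3,195+198*.3)): show(n,P2[int(v),int(u)])
```

```text
nskid [ 479. -152.   64.] tray 42.0 88.0
nskid2 [ 476. -158.   62.] tray 36.0 89.0
nskid3 [ 482. -139.   65.] tray 55.0 89.0
fskid [ 631. -180.   53.] tray 69.0 -64.0
fskid2 [ 626. -192.   50.] tray 56.0 -64.0
fskid3 [ 635. -165.   55.] tray 84.0 -63.0
fbar [ 640. -159.   62.] tray 91.0 -66.0
fbar2 [ 606. -156.   67.] tray 83.0 -33.0
gripN [ 499. -201.  139.] tray 4.0 52.0
gripF [ 606. -215.  125.] tray 28.0 -53.0
gripF2 [ 603. -222.  124.] tray 20.0 -53.0
s nskid [ 497. -126.   78.] tray 73.0 80.0
s nskidL [ 482. -117.   78.] tray 76.0 97.0
s nskidR [ 511. -130.   75.] tray 74.0 65.0
s corner [ 479. -134.   66.] tray 59.0 94.0
s gripL [ 491. -183.  129.] tray 17.0 66.0
s gripR [ 541. -210.  143.] tray 9.0 10.0
s gripRR [ 600. -221.  134.] tray 20.0 -50.0
fs [ 613. -178.   33.] tray 64.0 -47.0
fs2 [ 623. -192.   52.] tray 55.0 -61.0
```

Call:
play_rows(motion=[[[1,0,0,0,0],[1,0,0,0,0],[1,0,0,0,0],[1,-0.0015,-0.0068,-0.0103,0],[1,-0.0015,-0.0068,-0.0103,0],[1,0.0065,0,-0.001,0],[1,0.0065,0,-0.001,0],[1,0,0,0,0]]], force=30)

```text
t: 30.35
eef_pos: [579.8, -180.5, 128.6]
eef_rot: [-2.517, 0.388, 0.059]
wrist_force: [-0.5, -0.5, -3.3]
opening: 0.209
gripper_force: 29.7
```

```bash
python3 st.py
cat > pts.py <<'E'
from h import *
# rake-bar / skid summary in tray frame from side + scene clouds: bright metal points above rails
def run(tag):
    p,P=cloud(tag); xr=np.array([.347,.938]); yr=np.array([-.938,.347]); C=np.array([546.5,-222.])
    X=(P[...,:2]-C)@xr; Y=(P[...,:2]-C)@yr; Z=P[...,2]; h=cv2.cvtColor(p,cv2.COLOR_RGB2HSV)
    m=(h[...,1]<60)&(h[...,2]>130)&(Z>45)&(Z<130)&(abs(X)<140)&(abs(Y)<110)
    o=[]
    for y in range(-105,106,15):
        k=m&(Y>=y)&(Y<y+15)
        if k.sum()>4: o.append((y+7,int(k.sum()),'z',int(np.percentile(Z[k],10)),int(np.percentile(Z[k],90)),'x',int(np.percentile(X[k],5)),int(np.percentile(X[k],95))))
    print(tag,*o,sep='\n ')
if __name__=='__main__':
    import sys; n=sys.argv[1]
    snap('scene','s'+n); snap('side','d'+n); run('s'+n); run('d'+n)
E
python3 pts.py 7
```

```text
30.35 q [-0.629  0.563  1.616  0.513  1.338  1.03 ] p [ 579.8 -180.5  128.6] wf [-0.5 -0.5 -3.3] open 0.209 gf 29.69239890575409
[[0.957, -0.288, 0.043], [-0.262, -0.786, 0.56], [-0.127, -0.547, -0.828]]
s7
 (-83, 19, 'z', 71, 74, 'x', 44, 77)
 (-68, 32, 'z', 69, 76, 'x', 43, 77)
 (-38, 8, 'z', 59, 84, 'x', 76, 81)
 (-23, 11, 'z', 61, 88, 'x', 50, 81)
 (7, 5, 'z', 61, 64, 'x', 73, 78)
 (22, 8, 'z', 82, 108, 'x', 61, 79)
 (37, 28, 'z', 66, 97, 'x', 69, 81)
 (52, 31, 'z', 69, 99, 'x', 66, 79)
 (67, 47, 'z', 91, 101, 'x', 33, 78)
 (82, 64, 'z', 90, 103, 'x', 29, 75)
d7
 (-83, 82, 'z', 68, 80, 'x', 43, 91)
 (-68, 96, 'z', 71, 83, 'x', 43, 88)
 (-53, 72, 'z', 59, 85, 'x', 76, 88)
 (-38, 56, 'z', 74, 87, 'x', 73, 85)
 (-23, 106, 'z', 62, 110, 'x', 59, 85)
 (-8, 53, 'z', 79, 103, 'x', 62, 75)
 (7, 58, 'z', 62, 91, 'x', 69, 78)
 (22, 30, 'z', 74, 90, 'x', 69, 74)
 (37, 30, 'z', 62, 86, 'x', 69, 75)
 (52, 22, 'z', 66, 85, 'x', 67, 75)
 (67, 52, 'z', 73, 92, 'x', 30, 71)
 (82, 74, 'z', 90, 101, 'x', 29, 72)
```

Call:
play_rows(motion=[[[1,0.001,-0.008,0.0055,0],[1,0.0012,0.005,0.0078,0],[1,0.0012,0.005,0.0078,0],[1,0.0003,0.0015,0.0022,0],[1,0,0,0,0]]])

```text
t: 30.95
eef_pos: [581.9, -170.1, 106.4]
eef_rot: [-2.515, 0.388, 0.063]
wrist_force: [-0.1, -0.4, -2.8]
opening: 0.209
gripper_force: 29.8
```

```bash
python3 st.py; python3 pts.py 8
```

```text
30.95 q [-0.615  0.589  1.629  0.524  1.301  1.022] p [ 581.9 -170.1  106.4] wf [-0.1 -0.4 -2.8] open 0.209 gf 29.83549028635025
[[0.956, -0.289, 0.041], [-0.261, -0.785, 0.562], [-0.13, -0.548, -0.826]]
s8
 (-83, 16, 'z', 48, 51, 'x', 54, 85)
 (-68, 32, 'z', 47, 54, 'x', 53, 85)
 (-8, 9, 'z', 54, 60, 'x', 84, 88)
 (7, 5, 'z', 52, 61, 'x', 80, 90)
 (22, 9, 'z', 60, 82, 'x', 75, 92)
 (37, 28, 'z', 62, 76, 'x', 76, 90)
 (52, 31, 'z', 67, 78, 'x', 76, 89)
 (67, 48, 'z', 63, 79, 'x', 39, 88)
 (82, 72, 'z', 67, 80, 'x', 41, 85)
d8
 (-83, 71, 'z', 47, 59, 'x', 53, 100)
 (-68, 93, 'z', 50, 62, 'x', 52, 98)
 (-53, 51, 'z', 50, 63, 'x', 85, 98)
 (-38, 53, 'z', 54, 66, 'x', 84, 97)
 (-23, 93, 'z', 53, 91, 'x', 43, 93)
 (-8, 47, 'z', 57, 80, 'x', 73, 86)
 (7, 42, 'z', 50, 70, 'x', 79, 87)
 (22, 24, 'z', 55, 67, 'x', 79, 85)
 (37, 23, 'z', 48, 114, 'x', 44, 85)
 (52, 22, 'z', 46, 124, 'x', 38, 83)
 (67, 43, 'z', 56, 70, 'x', 40, 83)
 (82, 78, 'z', 68, 80, 'x', 40, 83)
```

Call:
play_rows(motion=[[[0.75,0,0,0,0],[0.7,0,0,0,0],[0.6,0,0,0,0],[0.5,0,0,0,0],[0.45,0,0,0,0]]])

```text
t: 31.55
eef_pos: [582.7, -170.3, 107.8]
eef_rot: [-2.515, 0.387, 0.06]
wrist_force: [-0.0, 0.2, 0.5]
opening: 0.549
gripper_force: 0.0
```

```bash
python3 st.py; python3 pts.py 9
```

```text
31.55 q [-0.614  0.587  1.628  0.525  1.302  1.022] p [ 582.7 -170.3  107.8] wf [-0.   0.2  0.5] open 0.549 gf 0.0
[[0.957, -0.288, 0.043], [-0.262, -0.785, 0.561], [-0.128, -0.548, -0.827]]
s9
 (-83, 35, 'z', 46, 51, 'x', 51, 84)
 (-68, 11, 'z', 46, 51, 'x', 53, 83)
 (22, 10, 'z', 58, 70, 'x', 71, 92)
 (37, 27, 'z', 53, 77, 'x', 43, 92)
 (52, 28, 'z', 52, 72, 'x', 45, 91)
 (67, 53, 'z', 46, 60, 'x', 42, 87)
 (82, 44, 'z', 48, 58, 'x', 44, 86)
d9
 (-83, 112, 'z', 46, 58, 'x', 52, 98)
 (-68, 64, 'z', 48, 60, 'x', 61, 97)
 (-53, 47, 'z', 49, 60, 'x', 84, 97)
 (-38, 52, 'z', 48, 66, 'x', 74, 97)
 (-23, 80, 'z', 49, 83, 'x', 30, 92)
 (-8, 53, 'z', 49, 77, 'x', 71, 85)
 (7, 36, 'z', 47, 64, 'x', 77, 85)
 (22, 21, 'z', 46, 55, 'x', 80, 83)
 (37, 17, 'z', 46, 53, 'x', 77, 83)
 (52, 34, 'z', 48, 122, 'x', 24, 81)
 (67, 76, 'z', 45, 55, 'x', 42, 80)
 (82, 45, 'z', 48, 59, 'x', 42, 83)
```

Call:
play_rows(motion=[[[1,0,0,0,0],[1,0,0,0,0],[1,0,0,0,0],[1,0,0,0,0],[1,0,0.0005,0.0008,0],[1,-0.0009,0.0084,-0.0054,0],[1,-0.0009,0.0084,-0.0054,0],[1,-0.0009,0.0084,-0.0054,0],[1,-0.0009,0.0084,-0.0054,0]]], force=30)

```text
t: 32.55
eef_pos: [568.2, -209.0, 106.2]
eef_rot: [-2.516, 0.388, 0.06]
wrist_force: [0.8, 1.0, -2.9]
opening: 0.208
gripper_force: 32.6
```

```bash
python3 st.py; python3 pts.py 10
```

```text
32.55 q [-0.674  0.603  1.605  0.499  1.33   0.983] p [ 568.2 -209.   106.2] wf [ 0.8  1.  -2.9] open 0.208 gf 32.62426793575287
[[0.957, -0.289, 0.043], [-0.262, -0.785, 0.561], [-0.128, -0.548, -0.827]]
s10
 (-83, 30, 'z', 46, 52, 'x', 12, 39)
 (-68, 13, 'z', 45, 50, 'x', 8, 38)
 (-38, 13, 'z', 47, 60, 'x', 46, 51)
 (-23, 6, 'z', 48, 60, 'x', 46, 49)
 (-8, 6, 'z', 47, 91, 'x', 33, 52)
 (22, 18, 'z', 48, 63, 'x', 44, 58)
 (37, 30, 'z', 51, 63, 'x', 45, 56)
 (52, 31, 'z', 52, 62, 'x', 43, 57)
 (67, 55, 'z', 51, 62, 'x', 12, 56)
 (82, 52, 'z', 50, 63, 'x', 10, 55)
d10
 (-83, 119, 'z', 47, 59, 'x', 10, 57)
 (-68, 76, 'z', 48, 60, 'x', 12, 54)
 (-53, 49, 'z', 48, 61, 'x', 44, 57)
 (-38, 63, 'z', 50, 70, 'x', 36, 56)
 (-23, 73, 'z', 50, 102, 'x', 2, 50)
 (-8, 62, 'z', 50, 76, 'x', 33, 47)
 (7, 35, 'z', 50, 67, 'x', 39, 47)
 (22, 30, 'z', 50, 62, 'x', 43, 47)
 (37, 19, 'z', 49, 56, 'x', 43, 47)
 (52, 8, 'z', 45, 54, 'x', 42, 48)
 (67, 55, 'z', 47, 54, 'x', 7, 43)
 (82, 39, 'z', 50, 54, 'x', 8, 42)
```

Call:
play_rows(motion=[[[1,0.0005,0.002,0.003,0],[1,-0.0009,0.0084,-0.0052,0],[1,-0.0009,0.0084,-0.0054,0],[1,-0.0009,0.0084,-0.0054,0],[1,-0.0009,0.0084,-0.0054,0],[1,-0.0009,0.0084,-0.0054,0],[1,-0.0009,0.0084,-0.0054,0],[1,-0.0009,0.0084,-0.0054,0],[1,-0.0009,0.0084,-0.0054,0]]])

```text
t: 33.55
eef_pos: [541.3, -281.9, 103.9]
eef_rot: [-2.511, 0.386, 0.058]
wrist_force: [2.2, 4.3, 6.7]
opening: 0.208
gripper_force: 35.7
```

```bash
python3 st.py
```

```text
33.55 q [-0.781  0.646  1.54   0.455  1.393  0.913] p [ 541.3 -281.9  103.9] wf [2.2 4.3 6.7] open 0.208 gf 35.731664299964905
[[0.957, -0.287, 0.044], [-0.261, -0.783, 0.565], [-0.127, -0.552, -0.824]]
```

Call:
play_rows(motion=[[[1,-0.0009,0.0084,-0.0054,0],[1,-0.0009,0.0084,-0.0054,0],[1,-0.0009,0.0084,-0.0054,0],[1,-0.0009,0.0084,-0.0054,0],[1,-0.0009,0.0084,-0.0054,0],[1,0,0,0,0]]])

```text
t: 34.15
eef_pos: [523.2, -330.4, 104.1]
eef_rot: [-2.513, 0.387, 0.058]
wrist_force: [-1.2, 1.9, 7.8]
opening: 0.208
gripper_force: 35.5
```

```bash
python3 st.py; python3 pts.py 11
cat > pins.py <<'E'
from h import *
import sys
def top(tag):
    p,P=cloud(tag); xr=np.array([.347,.938]); yr=np.array([-.938,.347]); C=np.array([546.5,-222.])
    X=(P[...,:2]-C)@xr; Y=(P[...,:2]-C)@yr; Z=P[...,2]
    print(tag,'rows: X; cols Y -63..63 step 18; max-ish z')
    for x in range(-104,104,13):
        print(x+6,[int(np.percentile(Z[k],80)) if (k:=(X>=x)&(X<x+13)&(Y>=y)&(Y<y+18)&(Z>-5)&(Z<45)).sum()>2 else None for y in range(-72,72,18)])
for t in sys.argv[1:]: top(t)
E
python3 pins.py s1 s11 d11
```

```text
34.15 q [-0.846  0.677  1.485  0.423  1.436  0.874] p [ 523.2 -330.4  104.1] wf [-1.2  1.9  7.8] open 0.208 gf 35.50407528877258
[[0.957, -0.288, 0.045], [-0.262, -0.784, 0.563], [-0.127, -0.55, -0.825]]
s11
 (-83, 11, 'z', 46, 52, 'x', -117, -112)
 (-68, 11, 'z', 46, 61, 'x', -116, -73)
 (-38, 6, 'z', 46, 50, 'x', -82, -78)
 (-23, 8, 'z', 47, 50, 'x', -82, -79)
 (-8, 9, 'z', 48, 125, 'x', -103, -79)
 (7, 7, 'z', 48, 50, 'x', -83, -79)
 (22, 12, 'z', 49, 62, 'x', -83, -75)
 (37, 31, 'z', 48, 60, 'x', -83, -74)
 (52, 38, 'z', 52, 97, 'x', -113, -69)
 (67, 76, 'z', 48, 60, 'x', -117, -71)
 (82, 51, 'z', 47, 59, 'x', -118, -68)
d11
 (-83, 180, 'z', 47, 58, 'x', -116, -69)
 (-68, 98, 'z', 48, 113, 'x', -115, -71)
 (-53, 66, 'z', 49, 60, 'x', -83, -70)
 (-38, 66, 'z', 50, 65, 'x', -85, -70)
 (-23, 67, 'z', 49, 104, 'x', -130, -79)
 (-8, 52, 'z', 48, 74, 'x', -92, -79)
 (7, 40, 'z', 48, 63, 'x', -84, -80)
 (22, 19, 'z', 47, 54, 'x', -83, -79)
 (37, 14, 'z', 47, 54, 'x', -84, -80)
 (67, 24, 'z', 46, 51, 'x', -119, -78)
 (82, 15, 'z', 47, 55, 'x', -119, -78)
s1 rows: X; cols Y -63..63 step 1
[... 1303 characters left out ...]
7, 16, 21, 19, 17, 15]
d11 rows: X; cols Y -63..63 step 18; max-ish z
-98 [None, None, 37, 38, None, 37, None, 37]
-85 [39, 20, 35, 39, 17, 36, 37, 28]
-72 [39, 24, 34, 26, 18, 32, 20, 18]
-59 [None, 20, 19, 20, 20, 20, 19, 19]
-46 [41, None, 17, 18, 17, 17, 17, 18]
-33 [42, None, None, None, None, None, None, None]
-20 [42, None, None, None, None, None, None, None]
-7 [42, 17, 14, 13, 15, 7, None, None]
6 [41, 19, 18, 19, 19, 19, None, None]
19 [41, 20, 20, 19, 20, 19, 19, None]
32 [41, 18, 18, 18, 17, 17, 18, 36]
45 [41, 18, 14, 15, 13, 14, 14, 13]
58 [41, 17, 17, 18, 17, 17, 17, 16]
71 [40, 16, 14, 15, 13, 14, 15, 13]
84 [41, 18, 18, 18, 18, 17, 18, 17]
97 [42, 20, 16, 14, 13, 16, 15, 16]
```

Call:
play_rows(motion=[[[1,-0.0009,0.0084,-0.0054,0],[1,-0.0005,0.0042,-0.0027,0],[1,0,0,0,0],[1,0.0009,-0.0084,0.0054,0],[1,0.0009,-0.0084,0.0054,0],[1,0.0009,-0.0084,0.0054,0],[1,0.0009,-0.0084,0.0054,0],[1,0.0009,-0.0084,0.0054,0],[1,0.0009,-0.0084,0.0054,0],[1,0.0009,-0.0084,0.0054,0]]])

```text
t: 35.25
eef_pos: [542.4, -284.1, 104.9]
eef_rot: [-2.526, 0.389, 0.055]
wrist_force: [-3.1, -8.6, 12.1]
opening: 0.206
gripper_force: 35.0
```

Call:
play_rows(motion=[[[1,0.0009,-0.0084,0.0054,0],[1,0.0009,-0.0084,0.0054,0],[1,0.0009,-0.0084,0.0054,0],[1,0.0009,-0.0084,0.0054,0],[1,0.0009,-0.0084,0.0054,0],[1,0.0009,-0.0084,0.0054,0],[1,0.0009,-0.0084,0.0054,0],[1,0.0009,-0.0084,0.0054,0],[1,0.0009,-0.0084,0.0054,0],[1,0,0,0,0]]])

```text
t: 36.25
eef_pos: [575.1, -197.2, 104.7]
eef_rot: [-2.522, 0.388, 0.054]
wrist_force: [-0.0, -5.0, 9.3]
opening: 0.204
gripper_force: 34.3
```

```bash
python3 st.py; python3 pts.py 12 | grep -E "\-83|82|s12|d12"; python3 pins.py s12 d12
```

```text
36.25 q [-0.652  0.6    1.612  0.507  1.312  0.996] p [ 575.1 -197.2  104.7] wf [-0.  -5.   9.3] open 0.204 gf 34.320343136787415
[[0.957, -0.287, 0.046], [-0.263, -0.789, 0.555], [-0.123, -0.543, -0.83]]
s12
 (-83, 39, 'z', 47, 52, 'x', 23, 56)
 (82, 29, 'z', 46, 59, 'x', 20, 67)
d12
 (-83, 142, 'z', 46, 60, 'x', 24, 69)
 (82, 21, 'z', 48, 50, 'x', 24, 60)
s12 rows: X; cols Y -63..63 step 18; max-ish z
-98 [40, 37, None, 37, 37, 38, None, 36]
-85 [39, None, 17, 20, 19, 18, None, None]
-72 [37, 19, 18, 20, 19, 19, 19, 19]
-59 [38, 19, 19, 19, 21, 20, 20, 18]
-46 [39, 19, 19, 20, 19, 19, 20, 19]
-33 [37, 19, 20, 20, 20, 20, 20, 20]
-20 [32, 18, 19, 18, 18, 18, 17, 18]
-7 [36, 12, 13, 12, 15, 13, 12, 12]
6 [35, 18, 18, 18, 20, 19, 18, 18]
19 [34, 20, 19, 19, 19, 19, 19, 20]
32 [38, 17, 17, 19, 18, 16, 17, 19]
45 [36, 13, 14, 16, 14, 13, 12, 15]
58 [37, 18, 34, 34, 17, 36, 36, 17]
71 [32, 14, 27, 27, 13, 17, 24, None]
84 [13, 17, 15, 14, 17, 18, 16, None]
97 [12, 11, 10, 12, 12, 11, 11, None]
d12 rows: X; cols Y -63..63 step 18; max-ish z
-98 [41, 37, 37, 37, 37, 37, None, 37]
-85 [41, None, 18, 18, 18, 18, 18, 31]
-72 [41, 20, 19, 18, 18, 18, 19, 19]
-59 [41, 19, 20, 19, 19, 19, 19, 21]
-46 [41, 19, 18, 19, 18, 18, 19, 19]
-33 [41, 19, 19, 19, 20, 19, 20, 20]
-20 [42, 18, 18, 18, 19, 17, 17, 18]
-7 [42, 17, 13, 14, 14, 14, 14, 15]
6 [41, 19, 19, 19, 19, 18, 18, 18]
19 [41, 20, 20, 19, 20, 19, 19, 20]
32 [42, 18, 17, 18, 17, 18, 18, 18]
45 [None, 16, 15, 14, 12, 12, 14, 17]
58 [41, 18, 37, 36, 18, 33, 35, 28]
71 [40, 17, 16, 18, 12, 17, 20, 12]
84 [None, 17, 18, 17, 17, 18, 16, 17]
97 [41, 30, 13, 11, 14, 12, 11, 13]
```

```bash
cat > pl2.py <<'E'
from plan import *
import plan as pl
s0=sensors.read_state
class S:
    def read_state(self):
        s=dict(s0()); s['eef_pos']=np.array([575,-197,182.]); return s
pl.sensors=S()
plan([(465,-160,186),(465,36,186)],-16.6,1,45)
E
python3 -c "
from plan import *
plan([(575,-197,182)],0,1,40)"; python3 pl2.py
```

```text
[[1, -0.005, -0.021, -0.032, 0.0], [1, -0.005, -0.021, -0.032, 0.0]]
[[1, -0.038, 0.0, 0.004, -8.5], [1, -0.038, -0.006, 0.004, -8.100000000000001], [1, -0.037, -0.011, 0.004, 0.0], [1, -0.001, -0.033, 0.022, 0.0], [1, -0.001, -0.033, 0.022, 0.0], [1, -0.001, -0.033, 0.022, 0.0], [1, -0.001, -0.033, 0.022, 0.0], [1, -0.001, -0.033, 0.022, 0.0]]
```

Call:
play_rows(motion=[[[1,-0.005,-0.021,-0.032,0],[1,-0.005,-0.021,-0.032,0],[1,-0.038,0,0.004,-8.5],[1,-0.038,-0.006,0.004,-8.1],[1,-0.037,-0.011,0.004,0],[1,0,0,0,0]]])

```text
t: 36.95
eef_pos: [456.8, -154.9, 181.8]
eef_rot: [-2.544, 0.023, -0.038]
wrist_force: [-0.0, 0.4, -3.5]
opening: 0.212
gripper_force: 32.5
```

```bash
python3 st.py; python3 -c "
from plan import *
plan([(465,36,184)],0,1,40)"
```

```text
36.95 q [-0.719  0.303  1.875  0.469  1.382  0.681] p [ 456.8 -154.9  181.8] wf [-0.   0.4 -3.5] open 0.212 gf 32.54322946071625
[[0.999, -0.008, 0.033], [-0.025, -0.827, 0.562], [0.023, -0.563, -0.826]]
[[1, 0.001, -0.032, 0.021, 0.0], [1, 0.001, -0.032, 0.021, 0.0], [1, 0.001, -0.032, 0.021, 0.0], [1, 0.001, -0.032, 0.021, 0.0], [1, 0.001, -0.032, 0.021, 0.0]]
```

Call:
play_rows(motion=[[[1,0.001,-0.032,0.021,0],[1,0.001,-0.032,0.021,0],[1,0.001,-0.032,0.021,0],[1,0.001,-0.032,0.021,0],[1,0.001,-0.032,0.021,0],[1,0,0,0,0]]])

```text
t: 37.55
eef_pos: [471.7, 37.1, 186.5]
eef_rot: [-2.546, 0.015, -0.046]
wrist_force: [-0.3, -1.2, -3.4]
opening: 0.209
gripper_force: 32.6
```

```bash
python3 st.py
cat > rp.py <<'E'
from h import *
import sys
# rake frame at the seat: X=world y-75, Y=-(world x-477)
def run(tag):
    p,P=cloud(tag); X=P[...,1]-75; Y=-(P[...,0]-477); Z=P[...,2]; h=cv2.cvtColor(p,cv2.COLOR_RGB2HSV)
    m=(h[...,1]<60)&(h[...,2]>130)&(Z>45)&(Z<190)&(X>-70)&(X<60)&(abs(Y)<115)
    o=[]
    for y in range(-112,106,16):
        k=m&(Y>=y)&(Y<y+16)
        if k.sum()>4: o.append((y+8,int(k.sum()),'z',int(np.percentile(Z[k],10)),int(np.percentile(Z[k],90)),'x',int(np.percentile(X[k],5)),int(np.percentile(X[k],95))))
    print(tag,'Yrange',np.percentile(Y[m],[.5,99.5]).round() if m.any() else 0,*o,sep='\n ')
if __name__=='__main__':
    n=sys.argv[1]
    if n!='0': snap('scene','s'+n); snap('side','d'+n); run('s'+n); run('d'+n)
    else: run('s1'); run('d0')
E
python3 rp.py 0; python3 rp.py 13
```

```text
37.55 q [-0.387  0.159  2.045  0.604  1.217  0.9  ] p [471.7  37.1 186.5] wf [-0.3 -1.2 -3.4] open 0.209 gf 32.59251952171326
[[0.999, -0.001, 0.037], [-0.021, -0.828, 0.56], [0.03, -0.561, -0.827]]
s1
 Yrange
 [-82.  90.]
 (-72, 61, 'z', 47, 59, 'x', -46, 0)
 (-56, 21, 'z', 54, 61, 'x', -8, 6)
 (-40, 21, 'z', 51, 60, 'x', -41, 4)
 (-24, 11, 'z', 59, 97, 'x', -42, -4)
 (24, 7, 'z', 47, 58, 'x', -12, 5)
 (40, 19, 'z', 53, 61, 'x', -11, 2)
 (56, 26, 'z', 53, 78, 'x', -42, 0)
 (72, 40, 'z', 48, 60, 'x', -43, 0)
 (88, 51, 'z', 45, 59, 'x', -50, 2)
d0
 Yrange
 [-80.  88.]
 (-88, 5, 'z', 45, 56, 'x', -53, -3)
 (-72, 83, 'z', 47, 59, 'x', -42, 2)
 (-56, 35, 'z', 49, 59, 'x', -9, 3)
 (-40, 35, 'z', 48, 59, 'x', -8, 4)
 (-24, 54, 'z', 50, 81, 'x', -23, -1)
 (-8, 59, 'z', 49, 80, 'x', -23, -5)
 (8, 56, 'z', 49, 79, 'x', -24, -3)
 (24, 54, 'z', 50, 81, 'x', -27, -4)
 (40, 41, 'z', 47, 65, 'x', -14, 1)
 (56, 40, 'z', 50, 64, 'x', -48, 3)
 (72, 58, 'z', 46, 60, 'x', -58, -2)
 (88, 45, 'z', 46, 59, 'x', -58, -2)
s13
 Yrange
 [-112.   92.]
 (-72, 36, 'z', 138, 147, 'x', -53, 0)
 (-56, 17, 'z', 138, 143, 'x', -51, -14)
 (-24, 13, 'z', 140, 149, 'x', -16, -2)
 (8, 10, 'z', 108, 127, 'x', -9, -1)
 (24, 12, 'z', 103, 127, 'x', -8, 2)
 (40, 24, 'z', 125, 139, 'x', -6, 5)
 (56, 38, 'z', 105, 135, 'x', -6, 7)
 (72, 43, 'z', 114, 132, 'x', -38, 8)
 (88, 61, 'z', 48, 127, 'x', -39, 13)
d13
 Yrange
 [-78.  91.]
 (-72, 82, 'z', 138, 153, 'x', -56, -6)
 (-56, 60, 'z', 127, 150, 'x', -50, -8)
 (-40, 36, 'z', 133, 148, 'x', -18, -8)
 (-24, 67, 'z', 116, 150, 'x', -19, -5)
 (-8, 84, 'z', 131, 168, 'x', -29, -8)
 (8, 84, 'z', 117, 163, 'x', -29, -6)
 (24, 82, 'z', 109, 159, 'x', -24, -1)
 (40, 64, 'z', 123, 161, 'x', -24, -1)
 (56, 54, 'z', 103, 133, 'x', -6, 1)
 (72, 65, 'z', 114, 131, 'x', -46, 4)
 (88, 47, 'z', 114, 128, 'x', -40, 4)
```

Call:
play_rows(motion=[[[1,-0.001,0.007,0.0103,0],[1,-0.001,0.007,0.0103,0],[1,-0.0005,0.007,0.0103,0],[1,-0.0005,0.007,0.0103,0],[1,-0.0005,0.006,0.0085,0],[1,0,0,0,0]]])

```text
t: 38.25
eef_pos: [470.7, 34.3, 125.4]
eef_rot: [-2.544, 0.022, -0.047]
wrist_force: [0.0, 1.1, -3.2]
opening: 0.208
gripper_force: 32.6
```

```bash
python3 st.py; python3 rp.py 14
```

```text
38.25 q [-0.395  0.263  2.076  0.638  1.11   0.813] p [470.7  34.3 125.4] wf [ 0.   1.1 -3.2] open 0.208 gf 32.587507367134094
[[0.999, -0.006, 0.039], [-0.026, -0.827, 0.562], [0.029, -0.562, -0.826]]
s14
 Yrange
 [-101.   93.]
 (-72, 35, 'z', 78, 92, 'x', -55, 0)
 (-56, 22, 'z', 64, 82, 'x', -54, -12)
 (-24, 13, 'z', 50, 74, 'x', -18, -5)
 (8, 13, 'z', 49, 65, 'x', -11, -4)
 (24, 7, 'z', 50, 67, 'x', -11, -1)
 (40, 25, 'z', 57, 75, 'x', -11, 4)
 (56, 36, 'z', 48, 74, 'x', -7, 4)
 (72, 39, 'z', 58, 71, 'x', -36, 7)
 (88, 61, 'z', 54, 67, 'x', -38, 8)
d14
 Yrange
 [-78.  90.]
 (-72, 83, 'z', 77, 93, 'x', -56, -3)
 (-56, 54, 'z', 76, 90, 'x', -54, -9)
 (-40, 40, 'z', 67, 89, 'x', -19, -8)
 (-24, 65, 'z', 57, 90, 'x', -19, -5)
 (-8, 69, 'z', 73, 109, 'x', -32, -9)
 (8, 81, 'z', 58, 101, 'x', -27, -5)
 (24, 76, 'z', 54, 99, 'x', -24, -3)
 (40, 50, 'z', 63, 99, 'x', -26, -2)
 (56, 49, 'z', 47, 73, 'x', -6, 3)
 (72, 58, 'z', 56, 73, 'x', -45, 7)
 (88, 50, 'z', 57, 69, 'x', -40, 4)
```

Call:
play_rows(motion=[[[1,0,0.0048,0.0017,0],[1,0,0.0022,0.0034,0],[1,0,0.0017,0.0025,0],[1,0,0,0,0],[0.77,0,0,0,0],[0.72,0,0,0,0],[0.6,0,0,0,0],[0.5,0,0,0,0],[0.4,0,0,0,0]]])

```text
t: 39.25
eef_pos: [472.4, 31.3, 116.4]
eef_rot: [-2.545, 0.02, -0.052]
wrist_force: [-0.0, 0.2, 0.0]
opening: 0.6
gripper_force: 0.0
```

```bash
python3 st.py; python3 rp.py 15
```

```text
39.25 q [-0.4    0.282  2.075  0.643  1.095  0.794] p [472.4  31.3 116.4] wf [-0.   0.2  0. ] open 0.6 gf 0.0
[[0.999, -0.003, 0.042], [-0.026, -0.827, 0.561], [0.033, -0.562, -0.827]]
s15
 Yrange
 [-78.  93.]
 (-72, 46, 'z', 48, 59, 'x', -60, -19)
 (-56, 10, 'z', 48, 52, 'x', -54, -22)
 (24, 5, 'z', 48, 107, 'x', -21, -11)
 (40, 27, 'z', 51, 63, 'x', -14, 1)
 (56, 29, 'z', 49, 61, 'x', -11, 4)
 (72, 37, 'z', 47, 60, 'x', -38, 4)
 (88, 54, 'z', 46, 59, 'x', -42, 6)
d15
 Yrange
 [-79.  92.]
 (-72, 90, 'z', 47, 63, 'x', -57, -8)
 (-56, 48, 'z', 51, 63, 'x', -53, -12)
 (-40, 34, 'z', 51, 62, 'x', -20, -8)
 (-24, 54, 'z', 50, 79, 'x', -30, -8)
 (-8, 64, 'z', 53, 89, 'x', -35, -11)
 (8, 56, 'z', 51, 82, 'x', -30, -9)
 (24, 38, 'z', 51, 70, 'x', -19, -9)
 (40, 39, 'z', 49, 69, 'x', -20, 0)
 (56, 33, 'z', 50, 60, 'x', -12, 2)
 (72, 57, 'z', 46, 63, 'x', -60, 2)
 (88, 53, 'z', 47, 59, 'x', -40, 2)
```

Call:
play_rows(motion=[[[0.4,0.003,0.005,0.0077,0],[0.4,0,0,0,0],[1,0,0,0,0],[1,0,0,0,0],[1,0,0,0,0],[1,0,0,0,0],[1,0,-0.0045,-0.0066,0],[1,0,0,0,0]]], force=30)

```text
t: 40.15
eef_pos: [475.9, 30.7, 115.6]
eef_rot: [-2.547, 0.019, -0.054]
wrist_force: [-0.0, -0.4, -4.0]
opening: 0.205
gripper_force: 29.6
```

```bash
python3 st.py; python3 rp.py 16; python3 -c "
from plan import *
plan([(477,36,106)],0,1,40,4)"
```

```text
40.15 q [-0.397  0.288  2.069  0.643  1.092  0.795] p [475.9  30.7 115.6] wf [-0.  -0.4 -4. ] open 0.205 gf 29.552062153816223
[[0.999, -0.001, 0.043], [-0.025, -0.829, 0.559], [0.035, -0.56, -0.828]]
s16
 Yrange
 [-79.  90.]
 (-72, 41, 'z', 59, 65, 'x', -53, -19)
 (-24, 11, 'z', 47, 66, 'x', -18, -9)
 (8, 5, 'z', 47, 56, 'x', -13, -9)
 (40, 29, 'z', 58, 68, 'x', -15, 0)
 (56, 35, 'z', 49, 68, 'x', -23, 2)
 (72, 46, 'z', 52, 66, 'x', -57, -3)
 (88, 51, 'z', 49, 62, 'x', -48, 1)
d16
 Yrange
 [-80.  90.]
 (-72, 91, 'z', 59, 73, 'x', -56, -9)
 (-56, 48, 'z', 53, 72, 'x', -46, -8)
 (-40, 41, 'z', 58, 72, 'x', -19, -7)
 (-24, 67, 'z', 50, 88, 'x', -31, -6)
 (-8, 66, 'z', 60, 96, 'x', -35, -10)
 (8, 67, 'z', 51, 88, 'x', -29, -9)
 (24, 65, 'z', 56, 89, 'x', -28, -8)
 (40, 45, 'z', 55, 87, 'x', -27, -7)
 (56, 40, 'z', 47, 65, 'x', -13, -3)
 (72, 64, 'z', 50, 65, 'x', -59, 0)
 (88, 51, 'z', 50, 64, 'x', -46, -4)
[[1, 0.001, 0.0008, 0.0105, 0.0]]
```

Call:
play_rows(motion=[[[1,0,-0.0058,0.0039,0],[1,0,0,0,0],[1,0,0.0022,0.0033,0],[1,0,0.0022,0.0033,0],[1,0,0,0,0]]])

```text
t: 40.75
eef_pos: [477.9, 38.5, 108.7]
eef_rot: [-2.542, 0.023, -0.056]
wrist_force: [2.5, -0.1, 3.7]
opening: 0.211
gripper_force: 31.4
```

```bash
python3 st.py; python3 rp.py 17 | grep -E "s17|d17|-72|-40|72|88|range|\["
```

```text
40.75 q [-0.384  0.301  2.073  0.66   1.074  0.792] p [477.9  38.5 108.7] wf [ 2.5 -0.1  3.7] open 0.211 gf 31.437971591949463
[[0.999, -0.004, 0.045], [-0.029, -0.826, 0.563], [0.035, -0.564, -0.825]]
s17
 Yrange
 [-81.  90.]
 (-72, 39, 'z', 49, 58, 'x', -57, -11)
 (72, 46, 'z', 47, 60, 'x', -58, 4)
 (88, 46, 'z', 46, 59, 'x', -39, 8)
d17
 Yrange
 [-80.  89.]
 (-72, 91, 'z', 51, 66, 'x', -47, -1)
 (-40, 37, 'z', 53, 65, 'x', -11, 0)
 (72, 58, 'z', 46, 61, 'x', -56, 6)
 (88, 48, 'z', 47, 58, 'x', -53, 4)
```

Near skid down, far about 4 mm up. Releasing.

Call:
play_rows(motion=[[[0.77,0,0,0,0],[0.72,0,0,0,0],[0.6,0,0,0,0],[0.4,0,0,0,0],[0.2,0,0,0,0],[0,0,0,0,0],[0,0,0,0,0]]])

```text
t: 41.55
eef_pos: [475.8, 38.4, 107.3]
eef_rot: [-2.545, 0.02, -0.052]
wrist_force: [-0.2, 0.0, 0.2]
opening: 1.002
gripper_force: 0.0
```

```bash
python3 st.py; python3 rp.py 18
```

```text
41.55 q [-0.383  0.301  2.075  0.656  1.073  0.792] p [475.8  38.4 107.3] wf [-0.2  0.   0.2] open 1.002 gf 0.0
[[0.999, -0.003, 0.042], [-0.026, -0.827, 0.561], [0.033, -0.562, -0.827]]
s18
 Yrange
 [-80.  92.]
 (-72, 22, 'z', 46, 52, 'x', -58, -24)
 (-56, 6, 'z', 48, 57, 'x', -48, 2)
 (-24, 7, 'z', 58, 76, 'x', -22, -3)
 (40, 27, 'z', 52, 64, 'x', -15, 5)
 (56, 25, 'z', 49, 60, 'x', -5, 8)
 (72, 43, 'z', 47, 60, 'x', -39, 6)
 (88, 49, 'z', 46, 59, 'x', -37, 5)
d18
 Yrange
 [-79.  91.]
 (-72, 80, 'z', 46, 60, 'x', -47, -6)
 (-56, 45, 'z', 48, 60, 'x', -32, -1)
 (-40, 32, 'z', 48, 59, 'x', -13, -1)
 (-24, 55, 'z', 48, 79, 'x', -25, 2)
 (-8, 62, 'z', 50, 83, 'x', -25, -5)
 (8, 55, 'z', 49, 82, 'x', -26, -5)
 (24, 12, 'z', 47, 55, 'x', -8, -2)
 (40, 11, 'z', 47, 51, 'x', -7, -1)
 (56, 17, 'z', 47, 54, 'x', -6, -1)
 (72, 59, 'z', 47, 61, 'x', -58, 3)
 (88, 50, 'z', 47, 58, 'x', -38, 5)
```

Call:
play_rows(motion=[[[0,0,0,-0.02,0],[0,0,0,-0.03,0],[0,0,0,-0.04,0],[0,0,0,-0.05,0],[0,0,0,-0.05,0],[0,0,0,0,0],[0,0,0,0,0]]])

```text
t: 42.35
eef_pos: [468.5, -69.2, 265.3]
eef_rot: [-2.547, 0.021, -0.056]
wrist_force: [-0.5, -0.0, 0.4]
opening: 0.998
gripper_force: 0.0
```

```bash
python3 st.py; python3 rp.py 19; python3 pins.py s19 d19
python3 - <<'E'
from h import *
# seated pins: line fits of points 17.5..22 around each groove
for t in('s19','d19'):
    p,P=cloud(t); xr=np.array([.347,.938]); yr=np.array([-.938,.347]); X=(P[...,:2]-[546.5,-222])@xr; Y=(P[...,:2]-[546.5,-222])@yr; Z=P[...,2]
    print(t,'unseated pts',int(((abs(X)<98)&(abs(Y)<62)&(Z>23)&(Z<45)).sum()))
E
```

```text
42.35 q [-0.582  0.122  1.905  0.519  1.448  0.852] p [468.5 -69.2 265.3] wf [-0.5 -0.   0.4] open 0.998 gf 0.0
[[0.999, -0.003, 0.045], [-0.027, -0.828, 0.559], [0.035, -0.56, -0.828]]
s19
 Yrange
 [-79.  91.]
 (-72, 54, 'z', 47, 59, 'x', -50, -4)
 (-56, 30, 'z', 49, 60, 'x', -46, 0)
 (-40, 25, 'z', 51, 81, 'x', -43, 0)
 (-24, 19, 'z', 49, 85, 'x', -44, -6)
 (24, 5, 'z', 46, 59, 'x', -5, 9)
 (40, 25, 'z', 50, 63, 'x', -8, 8)
 (56, 24, 'z', 49, 60, 'x', -5, 6)
 (72, 41, 'z', 46, 61, 'x', -34, 7)
 (88, 51, 'z', 46, 60, 'x', -37, 5)
d19
 Yrange
 [-79.  90.]
 (-72, 86, 'z', 46, 59, 'x', -53, -3)
 (-56, 41, 'z', 47, 60, 'x', -33, -1)
 (-40, 36, 'z', 48, 59, 'x', -12, -2)
 (-24, 54, 'z', 49, 81, 'x', -27, 0)
 (-8, 62, 'z', 49, 82, 'x', -25, -4)
 (8, 57, 'z', 51, 83, 'x', -26, -5)
 (24, 63, 'z', 48, 83, 'x', -25, -3)
 (40, 37, 'z', 49, 77, 'x', -19, 3)
 (56, 38, 'z', 49, 60, 'x', -8, 4)
 (72, 55, 'z', 47, 62, 'x', -54, 4)
 (88, 50, 'z', 48, 59, 'x', -52, 4)
s19 rows: X; cols Y -63..63 step 18; max-ish z
-98 [40, 37, None, 37, None, 38, None, 37]
-85 [40, 19, None, 20, 20, 18, None, 18]
-72
[... 475 characters left out ...]
, 16, 13, 13, 14, 20, 17, 22]
d19 rows: X; cols Y -63..63 step 18; max-ish z
-98 [41, 37, 37, 38, 37, 37, None, None]
-85 [41, 19, 18, 19, 19, 18, 17, 22]
-72 [40, 18, 19, 18, 19, 19, 20, 18]
-59 [41, 20, 19, 20, 19, 20, 19, 20]
-46 [42, 19, 19, 19, 19, 18, 18, 19]
-33 [41, 20, 19, 19, 19, 19, 19, 20]
-20 [41, 18, 18, 18, 17, 18, 18, 22]
-7 [42, 18, 14, 14, 14, 14, 13, 13]
6 [41, 19, 18, 19, 18, 18, 19, 18]
19 [41, 20, 20, 19, 19, 20, 19, 19]
32 [41, 18, 18, 17, 18, 18, 17, 18]
45 [41, 15, 15, 13, 13, 16, 15, 13]
58 [42, 17, 18, 17, 17, 17, 17, 17]
71 [41, 18, 15, 15, 14, 15, 14, 13]
84 [41, 16, 17, 18, 17, 18, 17, 19]
97 [41, 24, 16, 15, 16, 17, 17, 15]
s19 unseated pts 3
d19 unseated pts 1
```

```bash
python3 -c "
from station import workorder
print(workorder.job_done())"
```

```text
the job is handed in; nothing more can be done
None
```

I handed the job in at about 42 s of the 72 s allowed. By depth readings from both fixed cameras, all three pins lie flat in grooves and the rake stands level on its rest, about 2.5° off square, with the gripper clear; the tool returned no verdict.

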